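# Tip used sample tubes through the slot of the collecting box

### The arm

A 6-joint arm with a two-finger parallel gripper is mounted at the origin on the work surface. World frame = base frame: x ahead of the robot, y to its left, z up, the work surface at z = 0. Lengths are in mm, angles in degrees, forces in N, time in s.
With the tool pointing down it reaches from about 300 to 1000 mm from the base axis. Payload 5.1 kg.
Tool frame: the origin (TCP) lies between the finger pads; the fingertips stand 11 mm ahead of it and the grasp point (between the pads) lies 8 mm behind it; z points along the fingers, x is the direction in which the jaws open and shut, and the axes are right-handed (so a half turn about z gives the same grasp; the last joint's range is limited). The gripper opens to 95 mm and grips with 3 to 60 N. Pads are 20 mm wide; open, the fingers measure 119 mm over their backs; the gripper's body (75 mm by 180 mm) begins 59 mm behind the grasp point.
Start: joints at [63.392, 7.093, 94.555, -0, 78.352, -4.733], TCP at [242.204, 603.177, 225.656] pointing down, gripper open.
Joint ranges: [-149.61, 149.61], [-58.7, 133.49], [1.44, 155.28], [-77.14, 257.14], [18.33, 153.61], [-166.67, 166.67]. Speed limits (degrees/s): [147.25, 147.25, 180, 180, 180, 180].

### API

Orientations are given as [roll, pitch, yaw] about the fixed x, y, z axes, in that order (R = Rz(yaw) Ry(pitch) Rx(roll)).
In Python, from bench import ctrl, eyes, workorder, outline_of, pinpoint gives the robot as it stands.
- The arm moves only by the tool servo_tool, never from a script. Its argument "targets" is a list of rows, each a list of 4 numbers: the shift along the tool's x, y, z in units of 1 m (1.0 is 1 m), then the turn about the tool's z in units of 90 degrees (1.0 is 90 degrees). A call has exactly 5 rows; each row is the pose to reach, as a shift and turn from the pose commanded when the call began, along the tool's axes at that moment; what a row does not reach only later rows make up. A row lasts 1/12 s, in which the tool goes at most 41.7 mm and 7.16 degrees, less where a joint would pass 70% of its speed; a pose out of reach is approached as far as the arm can. A call with a number of a shift or a turn outside -1 to 1 is refused whole. A call with a gripper value outside its range is refused whole. "claw" is the closure, from -1 (fully open) to 1 (shut), so that 0 is half open, set as the call begins (left out, the last holds). The fingers move at their own pace and stop on an object; "force" is the grip in N (left out, the last holds). Time passes only in rows, so rows that repeat a pose let the fingers close, or fill a call up. It gives the time, the measured TCP pose, the force and the opening at its end, in the units of the state.
- ctrl.get_state(): the state, without advancing time (a new reading comes with each control period).
- eyes.get_image(name): name is "side" or "top"; returns (picture, depth): 420x560x3 uint8, blue, green, red; 420x560 float32, mm along the optical axis (not along the pixel's ray), 0 where there is no reading.
- eyes.camera_model(name): a dict with "mtx" (3x3 intrinsics, pixels), "k1" (the pictures are not rectified: a ray, as slopes to the right and down, at radius r is drawn at 1 + k1 r^2 times it, then the intrinsics apply), "R" (3x3) and "t" (3): a world point X has camera coordinates R X + t. Camera axes: x right, y down, z forward; pixel columns grow to the right and rows downward; lengths in mm; the calibration is good to about 2 mm. A picture is of the moment at which its call begins. camera_model takes no time and is no camera call.
- workorder.sign_off(): hands the job in, once; it reports no verdict.
Trained networks look in the newest picture that a camera, given by its name, has taken for a name from the list of things; names that differ only in an ending like _2 or _b are one class to them, and where a whole thing is asked for, a point or a joint stands for the part that bears it (a point fixed in the world has none). Each returns a list of dicts, best first, with "score" (0 to 1); they miss things now and then, are a little off and sometimes report something else, mostly with a low value. They report only what shows in the picture. A call takes as long as a camera call. They do not tell look-alikes from the thing itself.
- outline_of(name, camera): "mask" (420x560 bool, what is visible of it).
- pinpoint(name, camera): "centre" ([x, y, z] in mm, in world coordinates, good to about 4 mm: a listed point, or the origin of a listed thing).
The state is a dict: "time": time; "joint_pos": joint angles; "joint_velocities": joint speeds; "joint_efforts": joint torques, N m; "position": TCP position; "ee_rot": TCP orientation; "contact_force": force on the tool from outside, world axes, zero at the start; "torque": the same for the moment, N m; "grip_width": finger opening in mm.
Only numpy, scipy, OpenCV 4.12 (cv2) and the standard library are available. Lean on these libraries where they do the work, as an engineer would, in place of code of your own. Each camera call takes 0.05 s, during which the arm holds its last target.

### The job

Lay all the used sample tubes that are on the bench mat in the white tipping tray, lift the latch and slide the shutter of the collecting box open, then turn the tray so that the tubes lie along the slot and tip them all through it from the tray. Put the tray back upright on its rubber mat, slide the shutter fully shut and let the latch bar drop home behind its keeper, leaving the dish, slide box and beaker where they are.

Things in the scene. Friction and masses are not known exactly. Their poses are not given: they have to be found in the camera images.
- tube1: Used sample tube with a black screw cap, a plain cylinder 20 mm in diameter and 110 mm long, 30 g, lying on a grey 3 mm bench mat (axis 13 mm above the bench). Origin at mid-length on its axis; its x axis runs along the tube towards the cap. It rolls on slopes over 7 degrees. Three to five tubes are present; an absent one has no pose.
- tube2: Used sample tube with a black screw cap, a plain cylinder 20 mm in diameter and 110 mm long, 30 g, lying on a grey 3 mm bench mat (axis 13 mm above the bench). Origin at mid-length on its axis; its x axis runs along the tube towards the cap. It rolls on slopes over 7 degrees. Three to five tubes are present; an absent one has no pose.
- tube3: Used sample tube with a black screw cap, a plain cylinder 20 mm in diameter and 110 mm long, 30 g, lying on a grey 3 mm bench mat (axis 13 mm above the bench). Origin at mid-length on its axis; its x axis runs along the tube towards the cap. It rolls on slopes over 7 degrees. Three to five tubes are present; an absent one has no pose.
- tube4: Used sample tube with a black screw cap, a plain cylinder 20 mm in diameter and 110 mm long, 30 g, lying on a grey 3 mm bench mat (axis 13 mm above the bench). Origin at mid-length on its axis; its x axis runs along the tube towards the cap. It rolls on slopes over 7 degrees. Three to five tubes are present; an absent one has no pose.
- tube5: Used sample tube with a black screw cap, a plain cylinder 20 mm in diameter and 110 mm long, 30 g, lying on a grey 3 mm bench mat (axis 13 mm above the bench). Origin at mid-length on its axis; its x axis runs along the tube towards the cap. It rolls on slopes over 7 degrees. Three to five tubes are present; an absent one has no pose.
- tray: White tipping tray, 380 g, open at the top and front; 148 mm wide (y), 164 mm front to back. Origin: centre of its underside; z up, -x is the front (pouring side), y along the lip. Floor slopes 12 degrees, from 8 mm high at the back wall (x = +45 mm) up to 39 mm at the lip, so tubes laid parallel to y roll back against the 48 mm high back wall. Inside 140 mm wide; side walls 30 mm above the floor.
- tray_grip (a point): Grip point of the tray, in the middle of its black bridge handle, a straight level bar over the tray: tray x = 0, y = 0, 90 mm above the underside; axes as the tray's. The bar runs along y from side wall to side wall (148 mm), 14 mm thick (along x), from 78 to 102 mm high; tubes roll below it. It is about over the centre of mass.
- tray_lip (a point): Middle of the tray's front lip: tray x = -100 mm, y = 0, z = 39 mm. The lip has no rim; the 4 mm floor plate overhangs 62 mm in front of the two short front legs (at x = -35 mm). With this edge tipped down, turning the tray about its y by over 20 degrees or so, tubes roll out over it; 40 degrees empties the tray.
- bench_mat: Fixed grey mat the tubes lie on, 390 mm (its x) by 170 mm (y), 3 mm thick, with a rim across each of its two short ends (6 mm thick, inner faces at x = -189 and 189 mm, rim top 11 mm above the bench) that stops rolling tubes. Origin: centre of its underside.
- tray_mat: Fixed black rubber mat 160 x 150 x 3 mm, the place of the tray. Origin: centre of its underside.
- bin: Fixed white collecting box, x from -75 to 90 mm, y from -90 to 130 mm, its top 95 mm above the bench, walls 4 mm. Inside, walls at y = -81 and 81 mm and x = -21 mm; the floor falls from 66 mm high there to 20 mm, so tubes roll to +x. Origin on the bench below the centre of the slot in its top; z up, y along the slot.
- slot (a point): Centre of the slot, level with the top of the box (95 mm up), axes as the box's. The slot is 42 mm wide (x from -20 to 22 mm) and 160 mm long (y from -80 to 80 mm). A fixed upright guard plate along its -x side (x from -27 to -22 mm, y from -83 to 83 mm, up to 65 mm above the top) stops tubes that are poured from the +x side.
- shutter (a joint): Sliding plate over the slot, its top 7 mm above the box's: 0 = shut, 0.05 = fully open (m). Slides 50 mm to the box's +x against 1.5 N of friction, carrying the latch. It spans y -84 to 119 mm, x -20 to 28 mm when shut. Its latch lug (y 87 to 93 mm, x 10 to 26 mm shut) rises 55 mm above the box's top.
- latch (a joint): Gravity latch bar (100 g) hinged on the shutter's lug (axis along box y; x = 18 mm when shut, y = 100 mm, 45 mm above the box's top). 0 = level on its stop, up to 0.9 rad as the free end is lifted; falls by its weight. It runs to -x; 62 mm from the hinge a tooth 10 mm thick hangs to 6 mm above the top, behind the keeper when shut. Lifted 0.35 rad it clears the keeper.
- keeper (a point): Top centre of the keeper, a fixed plate on the box's top 6 mm thick (box x from -34 to -28 mm), y from 88 to 122 mm, 22 mm high. The latch's tooth drops in the notch on its -x side, which a second plate (x from -72 to -66 mm) closes. With the shutter open the tooth is on its +x side and must be lifted over it to shut.
- latch_pin (a point): Middle of the latch's round black grip pin, 12 mm in diameter, parallel to the box's y, sticking out 40 mm from the bar (free from box y = 105 to 146 mm), 48 mm from the hinge on its -x side and level with it (45 mm above the box's top) when the bar is down. It goes round the hinge in an arc as the bar is lifted.
- dish: Bystander: glass dish 86 mm across, 16 mm high. Origin: centre of underside.
- slidebox: Bystander: grey slide box 50 x 90 x 22 mm. Origin: centre of underside.
- beaker: Bystander: glass beaker 70 mm across, 85 mm high. Origin: centre of underside.
Mind the look-alikes: they are no part of the job. What is shaped like the tube2 but blue, green or pink is not meant.

How it is judged (in metres and radians):
On the way, in this order (a step that is already met when the one before it is completed fails the run):
1. all the tubes present lie in the tray together (x of tube1 in the frame of tray between -0.105 and 0.05 m and y of tube1 in the frame of tray between -0.072 and 0.072 m and z of tube1 in the frame of tray between 0.005 and 0.075 m and x of tube2 in the frame of tray between -0.105 and 0.05 m and y of tube2 in the frame of tray between -0.072 and 0.072 m and z of tube2 in the frame of tray between 0.005 and 0.075 m and x of tube3 in the frame of tray between -0.105 and 0.05 m and y of tube3 in the frame of tray between -0.072 and 0.072 m and z of tube3 in the frame of tray between 0.005 and 0.075 m and x of tube4 in the frame of tray between -0.105 and 0.05 m and y of tube4 in the frame of tray between -0.072 and 0.072 m and z of tube4 in the frame of tray between 0.005 and 0.075 m and x of tube5 in the frame of tray between -0.105 and 0.05 m and y of tube5 in the frame of tray between -0.072 and 0.072 m and z of tube5 in the frame of tray between 0.005 and 0.075 m), for 0.2 s.
2. all the tubes are inside the collecting box while the tray is still held tipped (by more than 0.3 rad) over the slot, its lip within 120 mm of the slot's centre (x of tube1 in the frame of bin between -0.025 and 0.09 m and y of tube1 in the frame of bin between -0.082 and 0.082 m and z of tube1 in the frame of bin between 0 and 0.082 m and x of tube2 in the frame of bin between -0.025 and 0.09 m and y of tube2 in the frame of bin between -0.082 and 0.082 m and z of tube2 in the frame of bin between 0 and 0.082 m and x of tube3 in the frame of bin between -0.025 and 0.09 m and y of tube3 in the frame of bin between -0.082 and 0.082 m and z of tube3 in the frame of bin between 0 and 0.082 m and x of tube4 in the frame of bin between -0.025 and 0.09 m and y of tube4 in the frame of bin between -0.082 and 0.082 m and z of tube4 in the frame of bin between 0 and 0.082 m and x of tube5 in the frame of bin between -0.025 and 0.09 m and y of tube5 in the frame of bin between -0.082 and 0.082 m and z of tube5 in the frame of bin between 0 and 0.082 m and angle between tray's own z axis and vertical above 0.3 rad and distance between tray_lip and slot below 0.12 m), for 0.2 s.
At the end, for the whole second after the job is handed in: Every tube present is inside the collecting box; the tray stands upright and still on its mat, its centre within 40 mm of the mat's centre; the shutter is within 6 mm of shut and the latch bar is down (below 0.08 rad) with its tooth behind the keeper (x of tube1 in the frame of bin between -0.025 and 0.09 m and y of tube1 in the frame of bin between -0.082 and 0.082 m and z of tube1 in the frame of bin between 0 and 0.082 m and x of tube2 in the frame of bin between -0.025 and 0.09 m and y of tube2 in the frame of bin between -0.082 and 0.082 m and z of tube2 in the frame of bin between 0 and 0.082 m and x of tube3 in the frame of bin between -0.025 and 0.09 m and y of tube3 in the frame of bin between -0.082 and 0.082 m and z of tube3 in the frame of bin between 0 and 0.082 m and x of tube4 in the frame of bin between -0.025 and 0.09 m and y of tube4 in the frame of bin between -0.082 and 0.082 m and z of tube4 in the frame of bin between 0 and 0.082 m and x of tube5 in the frame of bin between -0.025 and 0.09 m and y of tube5 in the frame of bin between -0.082 and 0.082 m and z of tube5 in the frame of bin between 0 and 0.082 m and horizontal distance between tray and tray_mat below 0.04 m and angle between tray's own z axis and vertical below 0.06 rad and height (world z) of tray below 0.01 m and linear speed of tray below 0.03 m/s and value of joint shutter below 0.006 m and value of joint latch below 0.08 rad); the robot touches nothing.
It fails at once if the dish is displaced by more than 40 mm (distance of dish from where it was at the start of the episode above 0.04 m).
It fails at once if the slide box is displaced by more than 40 mm (distance of slidebox from where it was at the start of the episode above 0.04 m).
It fails at once if the beaker is displaced by more than 40 mm (distance of beaker from where it was at the start of the episode above 0.04 m).
Of tube1, tube2, tube3, tube4, tube5 only 3 to 5 are there at a start; the rules pass over those that are not, and their reading is None.
At some moment in a run one of tube1, tube2, tube3, tube4, tube5 may be knocked a few centimetres aside while the robot is not near it.
It also fails if it takes over 200 s, if anything falls off the work surface, if the arm or the gripper's body presses on something with over 40 N, if the wrist force passes 120 N, or if a joint passes its speed limit or range.

## Working session

There is one attempt and no reset: what is moved stays moved. The work goes in short steps, Python scripts to look and compute and a tool call to move; the robot and the scene stay as the last step left them, time stands still between calls to the robot, and variables do not carry over. Pictures are saved under pics/ and viewed, and the job is handed in when it is done.

Besides the shell and the picture viewer there is one more tool, called after ">>>" in YAML: its name, and indented under it one key for each argument. servo_tool: Moves the arm, as the interface text tells. Shifts and turns lie within -1 to 1; 1 stands for 1 m of shift or 90 degrees of turn. Its arguments: {"type":"object","properties":{"targets":{"type":"array"},"claw":{"type":"number"},"force":{"type":"number"}},"required":["targets"]}

```bash
ls; mkdir -p pics
cat > h.py <<'E'
import numpy as np, cv2
from bench import ctrl, eyes, workorder, outline_of, pinpoint
E
python3 - <<'E'
from h import *
s=ctrl.get_state(); print({k:np.round(v,2).tolist() for k,v in s.items()})
for c in("side","top"):
    im,d=eyes.get_image(c); cv2.imwrite(f"pics/{c}0.png",im); np.save(f"{c}0d.npy",d)
    m=eyes.camera_model(c); print(c,{k:np.round(v,3).tolist() for k,v in m.items()})
E
```

```text
pics
{'time': 0.0, 'joint_pos': [63.39, 7.13, 94.63, 0.0, 78.35, -4.73], 'joint_velocities': [0.06, -0.02, -0.03, -0.03, -0.05, -0.06], 'joint_efforts': [-0.0, -41.76, -35.99, 0.08, 0.05, -0.0], 'position': [241.94, 602.63, 224.39], 'ee_rot': [-179.99, 0.12, 68.12], 'contact_force': [-0.21, -0.53, 0.11], 'torque': [-0.0, -0.05, -0.01], 'grip_width': 94.97}
side {'mtx': [[529.606, 0.0, 275.993], [0.0, 529.606, 209.299], [0.0, 0.0, 1.0]], 'k1': -0.163, 'R': [[0.978, -0.208, -0.019], [-0.147, -0.62, -0.77], [0.148, 0.756, -0.637]], 't': [-514.097, 143.199, 1869.263]}
top {'mtx': [[460.868, 0.0, 276.312], [0.0, 460.868, 206.102], [0.0, 0.0, 1.0]], 'k1': -0.014, 'R': [[0.004, -1.0, -0.006], [-0.99, -0.003, -0.144], [0.144, 0.007, -0.99]], 't': [-28.825, 541.549, 1420.051]}
```

View pics/side0.png

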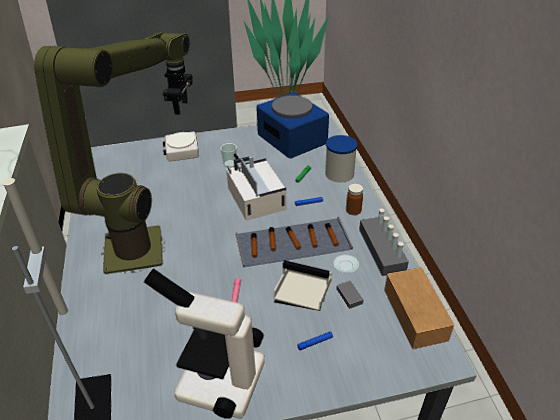

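View pics/top0.png

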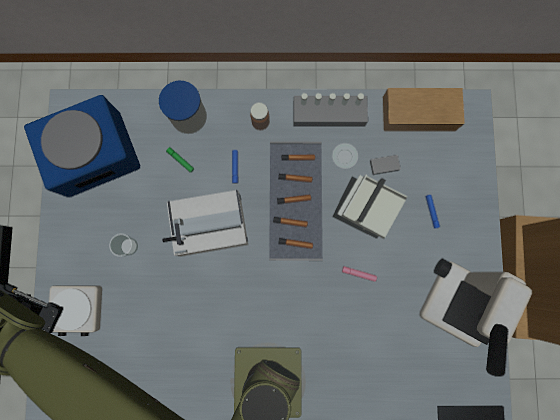

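Run:
```python
import cv2
a=cv2.imread("pics/top0.png")[135:285,110:450]; cv2.imwrite("pics/top0z.png",cv2.resize(a,(794,350),interpolation=cv2.INTER_CUBIC))
a=cv2.imread("pics/side0.png")[130:320,200:380]; cv2.imwrite("pics/side0z.png",cv2.resize(a,(560,590),interpolation=cv2.INTER_CUBIC))
```

```text
(no output)
```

View pics/top0z.png

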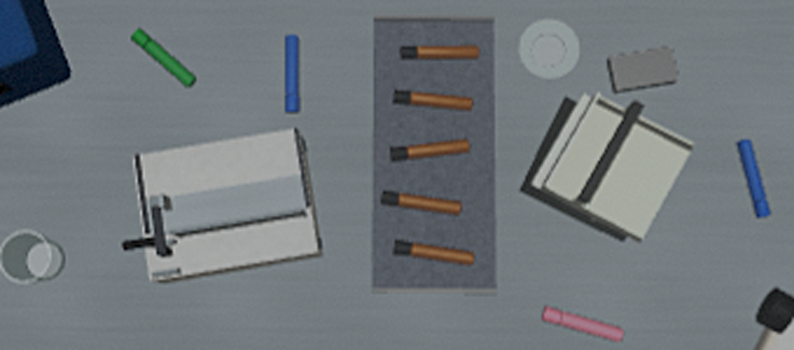

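View pics/side0z.png

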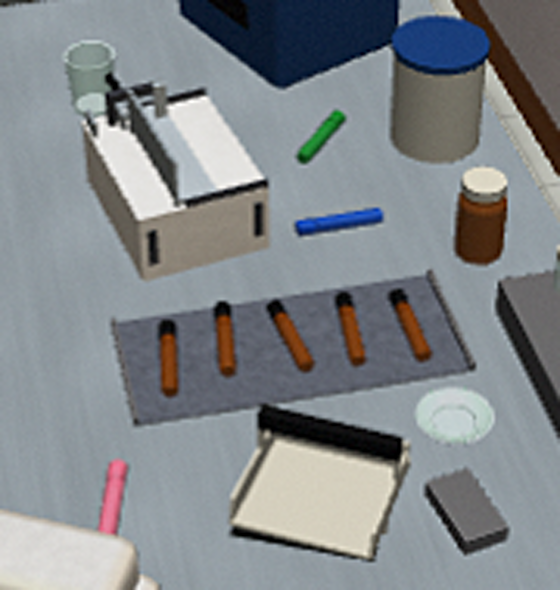

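Run:
```python
from h import *
for n in ["tube1","tray","tray_grip","tray_lip","bench_mat","tray_mat","bin","slot","keeper","latch_pin","shutter","latch","dish","slidebox","beaker"]:
  for c in ("top","side"):
    try: print(n,c,[(round(r["score"],2),np.round(r["centre"]).tolist()) for r in pinpoint(n,c)[:8]])
    except Exception as e: print(n,c,repr(e)[:80])
print(ctrl.get_state()["time"])
```

```text
tube1 top [(0.78, [500.0, -70.0, 13.0]), (0.78, [698.0, 293.0, 9.0]), (0.73, [427.0, -88.0, 18.0]), (0.73, [528.0, -525.0, 11.0]), (0.68, [638.0, -86.0, 15.0]), (0.61, [677.0, 112.0, 8.0]), (0.55, [566.0, -80.0, 14.0]), (0.51, [328.0, -287.0, 12.0])]
tube1 side [(0.72, [425.0, -89.0, 12.0]), (0.72, [331.0, -288.0, 10.0]), (0.71, [707.0, -100.0, 14.0]), (0.7, [529.0, -529.0, 10.0]), (0.65, [702.0, 294.0, 7.0]), (0.57, [570.0, -83.0, 12.0]), (0.48, [635.0, -91.0, 13.0]), (0.45, [493.0, -69.0, 12.0])]
tray top [(0.58, [556.0, -311.0, 2.0]), (0.17, [426.0, 290.0, 142.0])]
tray side [(0.69, [552.0, -313.0, 4.0])]
tray_grip top [(0.87, [553.0, -314.0, 96.0]), (0.31, [429.0, 266.0, 120.0])]
tray_grip side [(0.75, [552.0, -318.0, 91.0])]
tray_lip top [(0.6, [502.0, -395.0, 36.0]), (0.31, [415.0, 447.0, 1.0])]
tray_lip side [(0.82, [502.0, -399.0, 38.0]), (0.4, [412.0, 452.0, -4.0])]
bench_mat top [(0.67, [568.0, -88.0, 1.0])]
bench_mat side [(0.84, [568.0, -87.0, -2.0]), (0.42, [549.0, -318.0, 91.0]), (0.36, [415.0, 452.0, -0.0]), (0.19, [427.0, -90.0, 11.0])]
tray_mat top []
tray_mat side [
[... 478 characters left out ...]
0, 14.0])]
shutter top ValueError('it knows: beaker, bench_mat, bin, dish, keeper, latch_pin, slidebox,
shutter side ValueError('it knows: beaker, bench_mat, bin, dish, keeper, latch_pin, slidebox,
latch top ValueError('it knows: beaker, bench_mat, bin, dish, keeper, latch_pin, slidebox,
latch side ValueError('it knows: beaker, bench_mat, bin, dish, keeper, latch_pin, slidebox,
dish top [(0.82, [712.0, -250.0, 4.0])]
dish side [(0.79, [716.0, -246.0, -0.0]), (0.63, [572.0, -82.0, 13.0])]
slidebox top [(0.95, [683.0, -377.0, 3.0])]
slidebox side [(0.6, [684.0, -378.0, 2.0]), (0.4, [501.0, -399.0, 36.0])]
beaker top [(0.37, [504.0, -396.0, 40.0])]
beaker side [(0.61, [414.0, 451.0, -2.0])]
1.4
```

```bash
cat >> h.py <<'E'
def grab(c,name=None):
    im,d=eyes.get_image(c)
    if name: cv2.imwrite(f"pics/{name}.png",im)
    return im,d
def cloud(c,d):
    m=eyes.camera_model(c); K=np.array(m["mtx"]);R=np.array(m["R"]);t=np.array(m["t"])
    h,w=d.shape; v,u=np.mgrid[0:h,0:w]
    p=cv2.undistortPoints(np.stack([u,v],-1).reshape(-1,1,2).astype(np.float64),K,np.array([m["k1"],0,0,0,0.])).reshape(h,w,2)
    X=np.dstack([p[...,0]*d,p[...,1]*d,d]).reshape(-1,3)
    W=((X-t)@R).reshape(h,w,3); W[d<=0]=np.nan
    return W
def project(c,P):
    m=eyes.camera_model(c); R=np.array(m["R"]);t=np.array(m["t"])
    r,_=cv2.Rodrigues(R)
    return cv2.projectPoints(np.asarray(P,float).reshape(-1,1,3),r,t,np.array(m["mtx"]),np.array([m["k1"],0,0,0,0.]))[0].reshape(-1,2)
def tubes(c="top",name=None):
    im,d=grab(c,name); W=cloud(c,d)
    hsv=cv2.cvtColor(im,cv2.COLOR_BGR2HSV)
    m=((hsv[...,0]<16)&(hsv[...,1]>120)&(hsv[...,2]>50)).astype(np.uint8)
    n,L,st,ce=cv2.connectedComponentsWithStats(m)
    out=[]
    for i in range(1,n):
        if st[i,4]<40: continue
        P=W[L==i]; P=P[np.isfinite(P[:,0])]
        if len(P)<25: continue
        c0=np.median(P,0)
        if not(300<c0[0]<850 and -450<c0[1]<420): continue
        u,s,vt=np.linalg.svd(P[:,:2]-P[:,:2].mean(0),full_matrices=False)
        a=vt[0]*np.sign(vt[0][1]); e=(P[:,:2]-P[:,:2].mean(0))@a
        out.append((P.mean(0).round(1).tolist(),round(np.degrees(np.arctan2(a[1],a[0])),1),round(np.ptp(e),1),round(np.percentile(P[:,2],80),1),st[i,:5].tolist()))
    return out
E
python3 - <<'E'
from h import *
for c in("top","side"):
    for t in tubes(c): print(c,t)
d=np.load("top0d.npy"); W=cloud("top",d)
def rect(P): 
    (c,s,a)=cv2.minAreaRect(P[:,:2].astype(np.float32)); return np.round(c,1),np.round(s,1),round(a,2),len(P)
m=(W[...,2]>90)&(W[...,2]<108)&(abs(W[...,0]-480)<130)&(abs(W[...,1]-190)<140)
print("bin",rect(W[m]),np.median(W[m][:,2]))
m=(W[...,2]>150)&(W[...,2]<175)&(abs(W[...,0]-480)<130)&(abs(W[...,1]-190)<140); print("guard",rect(W[m]))
m=(W[...,2]>88)&(W[...,2]<112)&(abs(W[...,0]-553)<120)&(abs(W[...,1]+315)<120); print("bar",rect(W[m]),np.median(W[m],0))
m=(W[...,2]>12)&(W[...,2]<112)&(abs(W[...,0]-553)<130)&(abs(W[...,1]+315)<130); print("tray",rect(W[m]))
im=cv2.imread("pics/top0.png")
m=(W[...,2]<8)&(im.max(2)<62)&(abs(W[...,0]-553)<130)&(abs(W[...,1]+315)<130); print("traymat",rect(W[m]))
E
```

```text
top ([706.2, -107.3, 20.8], np.float64(91.3), np.float64(81.8), np.float64(23.7), [289, 155, 26, 5, 125])
top ([637.0, -97.7, 21.3], np.float64(84.1), np.float64(82.0), np.float64(24.1), [286, 175, 26, 7, 122])
top ([569.9, -94.3, 20.9], np.float64(97.0), np.float64(83.3), np.float64(23.9), [284, 195, 27, 8, 123])
top ([493.7, -82.4, 20.7], np.float64(82.0), np.float64(81.8), np.float64(23.6), [281, 218, 26, 9, 128])
top ([425.3, -99.0, 20.8], np.float64(81.5), np.float64(84.0), np.float64(23.3), [286, 240, 27, 8, 130])
side ([826.0, 4.7, 52.5], np.float64(168.3), np.float64(57.0), np.float64(80.4), [347, 192, 16, 23, 276])
side ([706.8, -113.2, 18.7], np.float64(88.9), np.float64(95.2), np.float64(23.3), [327, 227, 12, 19, 95])
side ([636.8, -103.0, 19.5], np.float64(82.7), np.float64(110.8), np.float64(23.0), [309, 228, 8, 20, 93])
side ([493.3, -88.0, 19.0], np.float64(80.9), np.float64(98.9), np.float64(22.4), [269, 231, 7, 20, 92])
side ([569.8, -98.8, 18.6], np.float64(96.3), np.float64(94.3), np.float64(22.6), [288, 231, 13, 18, 94])
side ([425.2, -105.4, 19.5], np.float64(81.4), np.float64(91.0), np.float64(22.8), [252, 237, 5, 20, 93])
bin (array([483.6, 186.7]), array([166. , 221.2]), 10.05, 3335) 96.15002303870246
guard (array([444.9, 178.6]), array([194.2,  66.3]), 86.05, 128)
bar (array([ 553.7, -317.2]), array([ 15.5, 149.2]), 59.33, 257) [ 551.06248656 -314.26694145  103.92520294]
tray (array([ 561.5, -331.7]), array([242.3, 213.9]), 0.36, 2679)
traymat (array([ 558.9, -276.4]), array([229.6, 136.9]), 2.99, 283)
```

```bash
cat > go.py <<'E'
import sys
from h import *
s=ctrl.get_state(); p=np.array(s["position"]); yaw=s["ee_rot"][2]
T=np.array([float(a) for a in sys.argv[1:4]]); ty=float(sys.argv[4]) if len(sys.argv)>4 else yaw
d=T-p; c,n=np.cos(np.radians(yaw)),np.sin(np.radians(yaw))
dy=(ty-yaw+180)%360-180
print("t",round(s["time"],2),"pos",p.round(1),"yaw",round(yaw,1),"grip",round(s["grip_width"],1))
dist=np.linalg.norm(d)
print("tool d: %.4f %.4f %.4f turn %.4f  rows %.1f / %.1f"%((d[0]*c+d[1]*n)/1e3,(d[0]*n-d[1]*c)/1e3,-d[2]/1e3,-dy/90,dist/41.7,abs(dy)/7.16))
E
python3 go.py 427 -88 120 -8.5
```

```text
t 1.5 pos [242.2 603.2 225.7] yaw 68.1 grip 95.4
tool d: -0.5725 0.4290 0.1057 turn 0.8513  rows 17.3 / 10.7
```

>>> servo_tool:
  targets:
    - [-0.57,0.43,0,0.85]
    - [-0.57,0.43,0,0.85]
    - [-0.57,0.43,0,0.85]
    - [-0.57,0.43,0,0.85]
    - [-0.57,0.43,0,0.85]
  claw: 0.05
  force: 25

```text
time: 1.92
position: [296.7, 400.4, 225.6]
ee_rot: [180.0, -0.0, 32.0]
contact_force: [-0.0, -0.3, 0.2]
grip_width: 67.4
```

```bash
python3 go.py 427 -88 120 -8.5
```

```text
t 1.92 pos [296.7 400.4 225.6] yaw 32.0 grip 67.4
tool d: -0.1484 0.4832 0.1056 turn 0.4501  rows 12.4 / 5.7
```

>>> servo_tool:
  targets:
    - [-0.148,0.483,0.04,0.45]
    - [-0.148,0.483,0.04,0.45]
    - [-0.148,0.483,0.04,0.45]
    - [-0.148,0.483,0.04,0.45]
    - [-0.148,0.483,0.04,0.45]

```text
time: 2.33
position: [351.4, 200.0, 209.4]
ee_rot: [-180.0, -0.1, -3.8]
contact_force: [1.4, -0.1, 0.2]
grip_width: 45.0
```

```bash
python3 go.py 427 -88 80 -8.5
```

```text
t 2.33 pos [351.4 200.  209.4] yaw -3.8 grip 45.0
tool d: 0.0945 0.2824 0.1294 turn 0.0522  rows 7.8 / 0.7
```

>>> servo_tool:
  targets:
    - [0.03,0.09,0,0.05]
    - [0.06,0.18,0.04,0.05]
    - [0.094,0.282,0.129,0.05]
    - [0.094,0.282,0.129,0.05]
    - [0.094,0.282,0.129,0.05]

```text
time: 2.75
position: [401.2, 14.8, 138.3]
ee_rot: [-180.0, -0.2, -8.0]
contact_force: [0.8, -0.5, 0.8]
grip_width: 45.2
```

```bash
python3 go.py 427 -88 17 -8.5; python3 -c "
from h import *
for t in tubes('top','a1'): print(t)"
```

```text
t 2.75 pos [401.2  14.8 138.3] yaw -8.0 grip 45.2
tool d: 0.0399 0.0982 0.1213 turn 0.0053  rows 3.9 / 0.1
([706.4, -107.8, 20.3], np.float64(90.8), np.float64(81.7), np.float64(23.0), [289, 155, 26, 5, 124])
([637.0, -98.3, 20.8], np.float64(84.1), np.float64(82.2), np.float64(23.5), [286, 175, 26, 7, 122])
([569.9, -93.9, 20.2], np.float64(97.2), np.float64(84.1), np.float64(23.0), [284, 195, 27, 8, 126])
([493.6, -81.4, 20.9], np.float64(81.8), np.float64(81.7), np.float64(24.1), [281, 218, 26, 9, 130])
([425.3, -98.7, 21.0], np.float64(81.5), np.float64(84.3), np.float64(24.2), [286, 240, 27, 8, 133])
```

>>> servo_tool:
  targets:
    - [0.04,0.098,0.06,0.005]
    - [0.04,0.098,0.06,0.005]
    - [0.04,0.098,0.06,0.005]
    - [0.04,0.098,0.1,0.005]
    - [0.04,0.098,0.121,0.005]

```text
time: 3.22
position: [425.7, -87.3, 14.8]
ee_rot: [-180.0, 0.1, -8.7]
contact_force: [-0.3, 0.8, -0.4]
grip_width: 45.2
```

>>> servo_tool:
  targets:
    - [0,0,0,0]
    - [0,0,0,0]
    - [0,0,0,0]
    - [0,0,0,0]
    - [0,0,0,0]
  claw: 1

```text
time: 3.63
position: [426.9, -85.7, 17.6]
ee_rot: [180.0, -0.0, -8.4]
contact_force: [-0.0, 0.1, -0.7]
grip_width: 19.0
```

```bash
python3 go.py 427 -88 17 -8.5; python3 -c "
from h import *
grab('side','a2')"
```

```text
t 3.63 pos [426.9 -85.7  17.6] yaw -8.4 grip 19.0
tool d: 0.0005 0.0022 0.0006 turn 0.0008  rows 0.1 / 0.0
```

View pics/a2.png

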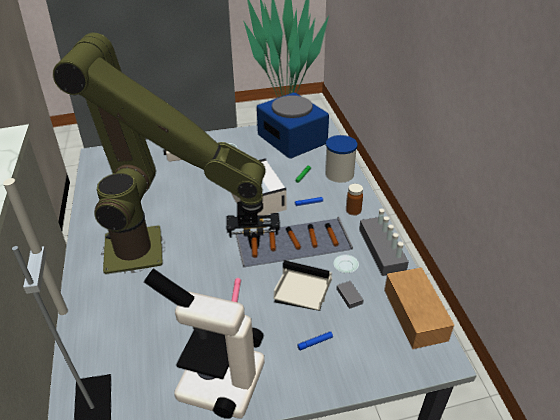

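```bash
python3 go.py 522 -370 140 59.3
```

```text
t 3.68 pos [426.9 -85.7  17.6] yaw -8.4 grip 19.5
tool d: 0.1357 0.2673 -0.1224 turn -0.7524  rows 7.8 / 9.5
```

>>> servo_tool:
  targets:
    - [0,0,-0.04,0]
    - [0.01,0.02,-0.07,-0.075]
    - [0.025,0.05,-0.1,-0.15]
    - [0.04,0.08,-0.122,-0.23]
    - [0.055,0.11,-0.122,-0.31]

```text
time: 4.1
position: [468.4, -205.3, 145.9]
ee_rot: [179.5, -0.4, 19.8]
contact_force: [1.4, 0.3, 0.7]
grip_width: 19.2
```

```bash
python3 go.py 522 -370 140 59.3
```

```text
t 4.1 pos [ 468.4 -205.3  145.9] yaw 19.8 grip 19.2
tool d: -0.0054 0.1731 0.0059 turn -0.4388  rows 4.2 / 5.5
```

>>> servo_tool:
  targets:
    - [-0.0,0.04,0,-0.08]
    - [-0.002,0.08,0,-0.16]
    - [-0.004,0.12,0,-0.24]
    - [-0.004,0.155,0,-0.32]
    - [-0.004,0.175,0,-0.4]

```text
time: 4.52
position: [519.9, -372.5, 139.4]
ee_rot: [179.9, 0.0, 55.4]
contact_force: [-0.5, 1.0, -1.0]
grip_width: 19.6
```

>>> servo_tool:
  targets:
    - [0,0,0.01,-0.042]
    - [0,0,0.03,-0.042]
    - [0,0,0.04,-0.042]
    - [0,0,0.04,-0.042]
    - [0,0,0.04,-0.042]

```text
time: 4.93
position: [518.7, -368.3, 98.3]
ee_rot: [-179.9, -0.0, 59.0]
contact_force: [-0.2, -0.8, 0.3]
grip_width: 19.1
```

```bash
python3 go.py 522 -370 54 59.3; python3 -c "
from h import *
im,d=grab('top'); cv2.imwrite('pics/a3.png',cv2.resize(im[100:300,260:460],(600,600)))
im,d=grab('side'); cv2.imwrite('pics/a3s.png',cv2.resize(im[180:340,220:380],(600,600)))"
```

```text
t 4.93 pos [ 518.7 -368.3   98.3] yaw 59.0 grip 19.1
tool d: 0.0002 0.0037 0.0443 turn -0.0035  rows 1.1 / 0.0
```

View pics/a3.png

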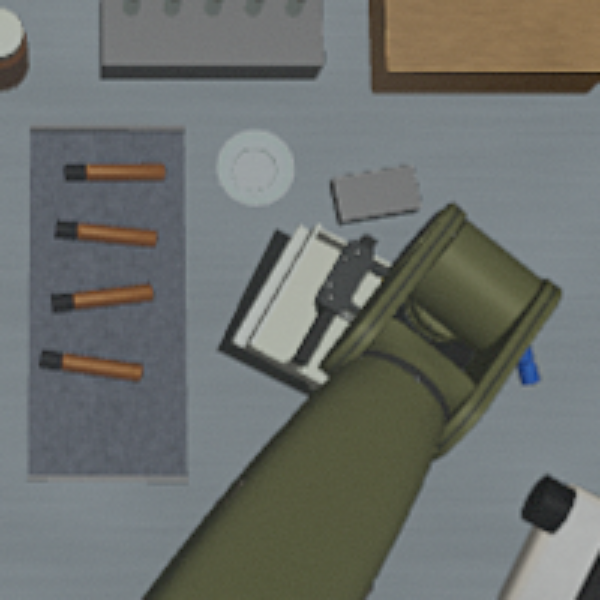

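View pics/a3s.png

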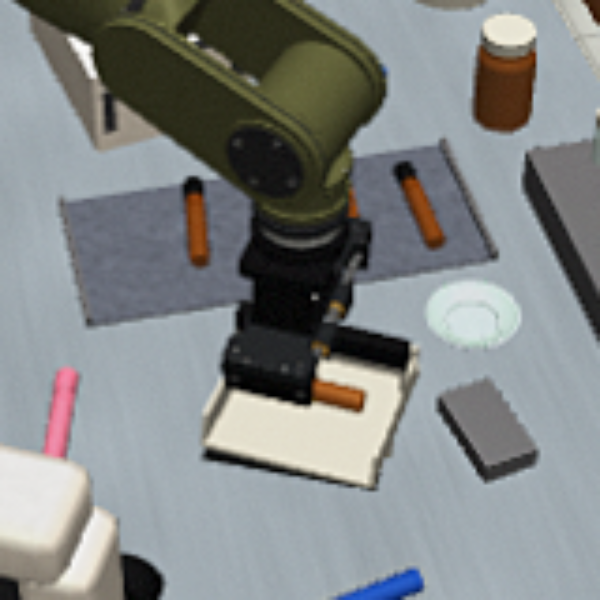

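>>> servo_tool:
  targets:
    - [0,0.003,0.02,0]
    - [0,0.003,0.04,0]
    - [0,0.003,0.044,0]
    - [0,0.003,0.044,0]
    - [0,0.003,0.044,0]

```text
time: 5.45
position: [522.3, -370.9, 56.3]
ee_rot: [179.9, 0.0, 59.0]
contact_force: [-0.3, 0.3, -1.0]
grip_width: 19.1
```

>>> servo_tool:
  targets:
    - [0,0,0,0]
    - [0,0,0,0]
    - [0,0,-0.01,0]
    - [0,0,-0.04,0]
    - [0,0,-0.08,0]
  claw: 0.25

```text
time: 5.87
position: [519.9, -369.1, 133.2]
ee_rot: [-179.6, -0.1, 59.0]
contact_force: [0.6, -0.6, -0.6]
grip_width: 35.5
```

```bash
python3 go.py 496 -69 100 -8.0; python3 -c "
from h import *
for t in tubes('top'): print(t)
im,d=grab('side'); cv2.imwrite('pics/a4s.png',cv2.resize(im[180:340,220:380],(600,600)))"
```

```text
t 5.87 pos [ 519.9 -369.1  133.2] yaw 59.0 grip 35.5
tool d: 0.2448 -0.1752 0.0332 turn 0.7440  rows 7.3 / 9.4
([706.2, -107.4, 21.0], np.float64(90.9), np.float64(82.1), np.float64(24.1), [289, 155, 26, 5, 124])
([636.9, -98.0, 20.9], np.float64(84.2), np.float64(82.0), np.float64(24.0), [286, 175, 26, 7, 123])
([569.7, -94.1, 21.3], np.float64(97.4), np.float64(83.5), np.float64(24.4), [284, 195, 27, 8, 122])
([535.1, -329.5, 47.9], np.float64(141.5), np.float64(43.1), np.float64(46.2), [368, 202, 9, 12, 49])
([493.5, -81.9, 21.4], np.float64(81.8), np.float64(81.5), np.float64(24.5), [281, 218, 26, 9, 125])
```

View pics/a4s.png

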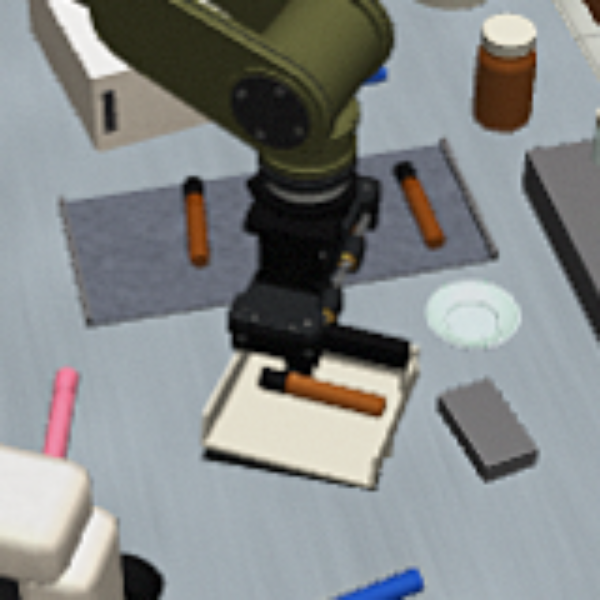

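>>> servo_tool:
  targets:
    - [0.03,-0.022,0,0.075]
    - [0.06,-0.044,0,0.15]
    - [0.1,-0.07,0,0.23]
    - [0.13,-0.092,0,0.31]
    - [0.16,-0.113,0,0.39]
  claw: 0.05

```text
time: 6.38
position: [507.5, -174.5, 136.5]
ee_rot: [179.9, -0.1, 23.8]
contact_force: [0.8, -0.5, 0.3]
grip_width: 45.2
```

```bash
python3 go.py 495.3 -70 80 -8.0
```

```text
t 6.38 pos [ 507.5 -174.5  136.5] yaw 23.8 grip 45.2
tool d: 0.0311 -0.1005 0.0565 turn 0.3538  rows 2.9 / 4.4
```

>>> servo_tool:
  targets:
    - [0.01,-0.03,0.01,0.08]
    - [0.02,-0.06,0.02,0.16]
    - [0.031,-0.09,0.04,0.24]
    - [0.031,-0.1,0.056,0.32]
    - [0.031,-0.1,0.056,0.354]

```text
time: 6.8
position: [492.0, -69.2, 76.6]
ee_rot: [-179.9, 0.3, -7.7]
contact_force: [-0.4, 0.5, -0.9]
grip_width: 45.1
```

>>> servo_tool:
  targets:
    - [0,0,0,0]
    - [0,0,0,0]
    - [0,0,0,0]
    - [0,0,0.02,0]
    - [0,0,0.03,0]

```text
time: 7.22
position: [495.6, -72.9, 49.6]
ee_rot: [180.0, -0.1, -7.6]
contact_force: [-1.4, -0.3, -0.6]
grip_width: 45.1
```

```bash
python3 go.py 495.3 -70 17 -8.0
```

```text
t 7.22 pos [495.6 -72.9  49.6] yaw -7.6 grip 45.1
tool d: -0.0006 -0.0028 0.0326 turn 0.0040  rows 0.8 / 0.1
```

>>> servo_tool:
  targets:
    - [0,-0.002,0.015,0.004]
    - [0,-0.002,0.03,0.004]
    - [0,-0.002,0.032,0.004]
    - [0,-0.002,0.032,0.004]
    - [0,-0.002,0.032,0.004]

```text
time: 7.63
position: [495.5, -70.5, 17.8]
ee_rot: [180.0, -0.0, -8.0]
contact_force: [0.0, 0.2, 0.2]
grip_width: 44.7
```

>>> servo_tool:
  targets:
    - [0,0,0,0]
    - [0,0,0,0]
    - [0,0,0,0]
    - [0,0,0,0]
    - [0,0,0,0]
  claw: 1

```text
time: 8.05
position: [495.4, -70.2, 17.7]
ee_rot: [180.0, -0.0, -8.0]
contact_force: [-0.6, -1.0, 1.3]
grip_width: 19.3
```

```bash
python3 go.py 522 -370 140 59.3;python3 -c "
from h import *
im,d=grab('side'); cv2.imwrite('pics/a5s.png',cv2.resize(im[180:340,220:380],(600,600)))"
```

```text
t 8.05 pos [495.4 -70.2  17.7] yaw -8.0 grip 19.3
tool d: 0.0681 0.2932 -0.1223 turn -0.7477  rows 7.8 / 9.4
```

View pics/a5s.png

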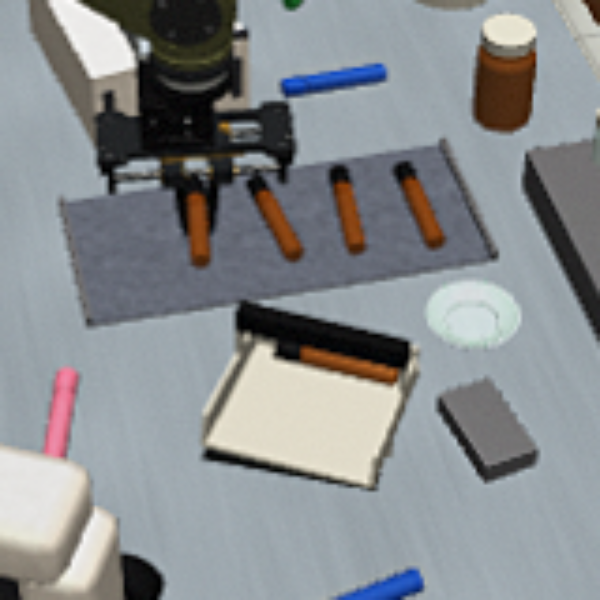

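>>> servo_tool:
  targets:
    - [0,0,-0.04,0]
    - [0.006,0.03,-0.07,-0.075]
    - [0.014,0.06,-0.1,-0.15]
    - [0.022,0.095,-0.122,-0.23]
    - [0.03,0.13,-0.122,-0.31]

```text
time: 8.52
position: [509.6, -204.3, 145.3]
ee_rot: [179.6, -0.4, 20.0]
contact_force: [1.9, 0.3, 0.2]
grip_width: 19.6
```

```bash
python3 go.py 519 -368 140 59.3
```

```text
t 8.52 pos [ 509.6 -204.3  145.3] yaw 20.0 grip 19.6
tool d: -0.0472 0.1570 0.0053 turn -0.4363  rows 3.9 / 5.5
```

>>> servo_tool:
  targets:
    - [-0.01,0.04,0,-0.08]
    - [-0.02,0.08,0,-0.16]
    - [-0.034,0.12,0,-0.24]
    - [-0.045,0.15,0,-0.32]
    - [-0.047,0.159,0,-0.4]

```text
time: 8.93
position: [515.0, -372.4, 139.1]
ee_rot: [179.9, 0.1, 55.4]
contact_force: [0.1, 0.7, -0.9]
grip_width: 19.4
```

>>> servo_tool:
  targets:
    - [0,0,0.01,-0.04]
    - [0,0,0.03,-0.04]
    - [0,0,0.06,-0.04]
    - [0,0,0.06,-0.04]
    - [0,0,0.06,-0.04]

```text
time: 9.35
position: [514.2, -366.5, 76.9]
ee_rot: [-179.7, -0.0, 58.9]
contact_force: [0.2, -0.8, -0.0]
grip_width: 19.5
```

```bash
python3 go.py 519 -368 54 59.3
```

```text
t 9.35 pos [ 514.2 -366.5   76.9] yaw 58.9 grip 19.5
tool d: 0.0012 0.0049 0.0229 turn -0.0047  rows 0.6 / 0.1
```

>>> servo_tool:
  targets:
    - [0.001,0.004,0.02,-0.005]
    - [0.001,0.004,0.023,-0.005]
    - [0.001,0.004,0.023,-0.005]
    - [0.001,0.004,0.023,-0.005]
    - [0.001,0.004,0.023,-0.005]

```text
time: 9.77
position: [520.3, -369.4, 58.0]
ee_rot: [179.9, 0.0, 59.3]
contact_force: [-0.4, -0.4, 0.6]
grip_width: 19.4
```

>>> servo_tool:
  targets:
    - [0,0,0,0]
    - [0,0,0,0]
    - [0,0,-0.01,0]
    - [0,0,-0.04,0]
    - [0,0,-0.08,0]
  claw: 0.25

```text
time: 10.18
position: [517.4, -367.1, 133.7]
ee_rot: [-179.6, -0.1, 59.3]
contact_force: [0.8, -0.6, -0.8]
grip_width: 35.2
```

```bash
python3 -c "
from h import *
for t in tubes('top'): print(t)"; python3 go.py 568.5 -81 80 6.5
```

```text
([706.2, -107.3, 21.4], np.float64(91.1), np.float64(81.5), np.float64(24.4), [289, 155, 26, 5, 121])
([637.1, -98.2, 20.6], np.float64(84.3), np.float64(81.8), np.float64(23.8), [286, 175, 26, 7, 123])
([586.0, -291.6, 32.9], np.float64(149.5), np.float64(82.0), np.float64(35.4), [352, 182, 16, 23, 101])
([570.0, -95.0, 21.1], np.float64(96.6), np.float64(83.3), np.float64(23.7), [284, 195, 27, 8, 123])
([531.4, -328.1, 45.4], np.float64(147.1), np.float64(37.3), np.float64(47.5), [368, 204, 9, 12, 54])
t 10.23 pos [ 522.5 -371.3  146.6] yaw 59.3 grip 35.5
tool d: 0.2732 -0.1085 0.0666 turn 0.5871  rows 7.2 / 7.4
```

>>> servo_tool:
  targets:
    - [0.03,-0.012,0,0.075]
    - [0.06,-0.024,0,0.15]
    - [0.1,-0.04,0,0.23]
    - [0.14,-0.055,0,0.31]
    - [0.18,-0.07,0,0.39]
  claw: 0.05

```text
time: 10.65
position: [550.2, -185.6, 137.6]
ee_rot: [179.9, -0.1, 24.8]
contact_force: [1.3, 0.7, 0.8]
grip_width: 44.9
```

```bash
python3 go.py 568.4 -82 80 7
```

```text
t 10.65 pos [ 550.2 -185.6  137.6] yaw 24.8 grip 44.9
tool d: 0.0601 -0.0863 0.0576 turn 0.1983  rows 2.9 / 2.5
```

>>> servo_tool:
  targets:
    - [0.02,-0.03,0.01,0.08]
    - [0.04,-0.058,0.02,0.15]
    - [0.06,-0.086,0.03,0.198]
    - [0.06,-0.086,0.05,0.198]
    - [0.06,-0.086,0.07,0.198]

```text
time: 11.07
position: [569.1, -81.7, 67.8]
ee_rot: [179.9, -0.2, 7.6]
contact_force: [-1.0, 0.4, 0.3]
grip_width: 45.2
```

>>> servo_tool:
  targets:
    - [0,0,0,0]
    - [0,0,0,0]
    - [0,0,0,0]
    - [0,0,0.01,0]
    - [0,0,0.01,0]

```text
time: 11.48
position: [567.4, -84.0, 56.1]
ee_rot: [180.0, -0.0, 7.4]
contact_force: [0.4, 0.3, -0.4]
grip_width: 44.9
```

```bash
python3 go.py 568.4 -82 17 7.0
```

```text
t 11.48 pos [567.4 -84.   56.1] yaw 7.4 grip 44.9
tool d: 0.0012 -0.0019 0.0391 turn 0.0041  rows 0.9 / 0.1
```

>>> servo_tool:
  targets:
    - [0.001,-0.002,0.02,0.004]
    - [0.001,-0.002,0.034,0.004]
    - [0.001,-0.002,0.039,0.004]
    - [0.001,-0.002,0.039,0.004]
    - [0.001,-0.002,0.039,0.004]

```text
time: 11.9
position: [568.3, -81.7, 17.5]
ee_rot: [180.0, -0.0, 7.0]
contact_force: [0.7, -0.1, 0.4]
grip_width: 45.0
```

>>> servo_tool:
  targets:
    - [0,0,0,0]
    - [0,0,0,0]
    - [0,0,0,0]
    - [0,0,0,0]
    - [0,0,0,0]
  claw: 1

```text
time: 12.32
position: [568.5, -81.5, 17.7]
ee_rot: [180.0, -0.0, 7.1]
contact_force: [-0.4, 0.1, 2.3]
grip_width: 18.9
```

```bash
python3 go.py 519 -368 140 59.3;python3 -c "
from h import *
im,d=grab('side'); cv2.imwrite('pics/a6s.png',cv2.resize(im[180:340,220:380],(600,600)))"
```

```text
t 12.32 pos [568.5 -81.5  17.7] yaw 7.1 grip 18.9
tool d: -0.0843 0.2782 -0.1223 turn -0.5805  rows 7.6 / 7.3
```

View pics/a6s.png

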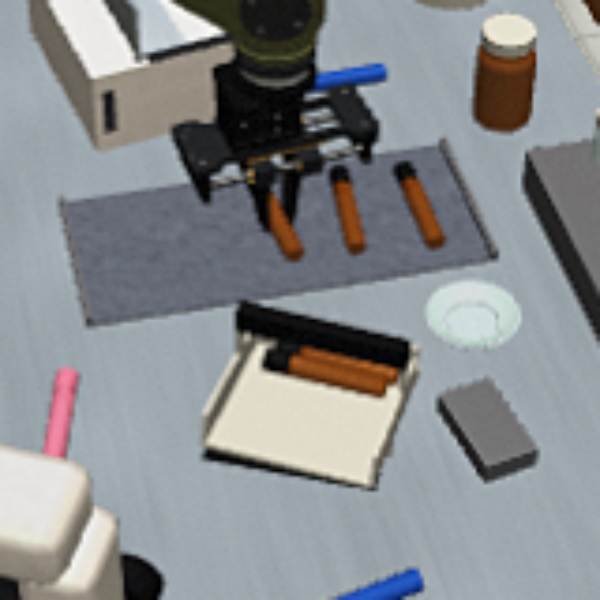

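Two tubes lie side by side at the tray back (275–395, 350–385); third is in the grip.

>>> servo_tool:
  targets:
    - [0,0,-0.04,0]
    - [-0.008,0.03,-0.07,-0.06]
    - [-0.018,0.06,-0.1,-0.12]
    - [-0.03,0.095,-0.122,-0.19]
    - [-0.04,0.13,-0.122,-0.26]

```text
time: 12.78
position: [546.9, -217.1, 145.4]
ee_rot: [179.6, -0.3, 30.9]
contact_force: [1.2, -0.7, 1.0]
grip_width: 19.5
```

```bash
python3 go.py 519 -368 140 59.3
```

```text
t 12.78 pos [ 546.9 -217.1  145.4] yaw 30.9 grip 19.5
tool d: -0.1014 0.1152 0.0054 turn -0.3158  rows 3.7 / 4.0
```

>>> servo_tool:
  targets:
    - [-0.025,0.03,0,-0.075]
    - [-0.05,0.06,0,-0.15]
    - [-0.075,0.088,0,-0.225]
    - [-0.1,0.114,0,-0.3]
    - [-0.1,0.114,0,-0.316]

```text
time: 13.2
position: [514.3, -370.0, 139.4]
ee_rot: [179.9, 0.1, 58.9]
contact_force: [0.1, -0.1, 1.0]
grip_width: 19.6
```

>>> servo_tool:
  targets:
    - [0,0,0.01,0]
    - [0,0,0.03,0]
    - [0,0,0.06,0]
    - [0,0,0.06,0]
    - [0,0,0.06,0]

```text
time: 13.62
position: [514.6, -362.0, 76.3]
ee_rot: [-179.7, -0.1, 58.9]
contact_force: [-0.0, -0.1, -0.1]
grip_width: 20.0
```

```bash
python3 go.py 519 -368 55 59.3
```

```text
t 13.62 pos [ 514.6 -362.    76.3] yaw 58.9 grip 20.0
tool d: -0.0029 0.0069 0.0213 turn -0.0042  rows 0.5 / 0.1
```

>>> servo_tool:
  targets:
    - [-0.003,0.005,0.02,-0.004]
    - [-0.003,0.005,0.022,-0.004]
    - [-0.003,0.005,0.022,-0.004]
    - [-0.003,0.005,0.022,-0.004]
    - [-0.003,0.005,0.022,-0.004]

```text
time: 14.03
position: [519.5, -369.7, 58.9]
ee_rot: [179.9, 0.0, 59.3]
contact_force: [-0.9, 0.4, -0.3]
grip_width: 19.4
```

>>> servo_tool:
  targets:
    - [0,0,0,0]
    - [0,0,0,0]
    - [0,0,-0.01,0]
    - [0,0,-0.04,0]
    - [0,0,-0.08,0]
  claw: 0.25

```text
time: 14.45
position: [516.6, -367.7, 134.7]
ee_rot: [-179.6, -0.1, 59.2]
contact_force: [-0.2, 1.0, 0.4]
grip_width: 35.3
```

```bash
python3 -c "
from h import *
for t in tubes('top'): print(t)"; python3 go.py 638 -85 80 -6
```

```text
([706.2, -107.5, 21.1], np.float64(90.9), np.float64(81.6), np.float64(25.0), [289, 155, 26, 5, 125])
([637.1, -98.2, 21.2], np.float64(84.0), np.float64(82.1), np.float64(24.4), [286, 175, 26, 7, 120])
([579.0, -299.6, 33.5], np.float64(152.3), np.float64(87.8), np.float64(36.6), [352, 182, 21, 28, 235])
([530.8, -331.0, 43.1], np.float64(145.5), np.float64(38.3), np.float64(46.4), [368, 204, 10, 12, 58])
t 14.5 pos [ 521.6 -371.9  147.6] yaw 59.3 grip 35.8
tool d: 0.3061 -0.0466 0.0676 turn 0.7250  rows 7.6 / 9.1
```

>>> servo_tool:
  targets:
    - [0.03,-0.005,0,0.075]
    - [0.06,-0.01,0,0.15]
    - [0.1,-0.016,0,0.23]
    - [0.14,-0.022,0,0.31]
    - [0.18,-0.028,0,0.39]
  claw: 0.05

```text
time: 14.92
position: [586.5, -201.8, 138.7]
ee_rot: [179.9, -0.1, 24.8]
contact_force: [0.9, -0.2, -0.5]
grip_width: 45.0
```

```bash
python3 go.py 638.5 -85 80 -6
```

```text
t 14.92 pos [ 586.5 -201.8  138.7] yaw 24.8 grip 45.0
tool d: 0.0961 -0.0843 0.0587 turn 0.3417  rows 3.4 / 4.3
```

>>> servo_tool:
  targets:
    - [0.025,-0.022,0.01,0.078]
    - [0.05,-0.044,0.02,0.156]
    - [0.075,-0.065,0.03,0.234]
    - [0.096,-0.085,0.05,0.312]
    - [0.096,-0.085,0.065,0.342]

```text
time: 15.33
position: [638.6, -80.7, 72.9]
ee_rot: [-179.9, -0.2, -5.7]
contact_force: [-0.2, 0.1, -0.4]
grip_width: 44.9
```

>>> servo_tool:
  targets:
    - [0,0,0,0]
    - [0,0,0,0]
    - [0,0,0,0]
    - [0,0,0.01,0]
    - [0,0,0.01,0]

```text
time: 15.75
position: [636.2, -86.1, 61.9]
ee_rot: [180.0, 0.0, -5.7]
contact_force: [-0.4, -0.4, -1.3]
grip_width: 45.4
```

```bash
python3 go.py 638.5 -85 17 -6
```

```text
t 15.75 pos [636.2 -86.1  61.9] yaw -5.7 grip 45.4
tool d: 0.0022 -0.0013 0.0449 turn 0.0035  rows 1.1 / 0.0
```

>>> servo_tool:
  targets:
    - [0.002,-0.001,0.02,0.003]
    - [0.002,-0.001,0.037,0.003]
    - [0.002,-0.001,0.045,0.003]
    - [0.002,-0.001,0.045,0.003]
    - [0.002,-0.001,0.045,0.003]

```text
time: 16.17
position: [638.6, -84.8, 17.4]
ee_rot: [-180.0, 0.0, -5.9]
contact_force: [-0.3, 0.5, -0.0]
grip_width: 45.3
```

>>> servo_tool:
  targets:
    - [0,0,0,0]
    - [0,0,0,0]
    - [0,0,0,0]
    - [0,0,0,0]
    - [0,0,0,0]
  claw: 1

```text
time: 16.58
position: [638.9, -84.5, 17.7]
ee_rot: [180.0, -0.0, -5.9]
contact_force: [-0.7, 0.5, 2.1]
grip_width: 19.4
```

```bash
python3 go.py 519 -368 140 59.3;python3 -c "
from h import *
im,d=grab('side'); cv2.imwrite('pics/a7s.png',cv2.resize(im[180:340,220:380],(600,600)))"
```

```text
t 16.58 pos [638.9 -84.5  17.7] yaw -5.9 grip 19.4
tool d: -0.0901 0.2944 -0.1223 turn -0.7244  rows 7.9 / 9.1
```

View pics/a7s.png

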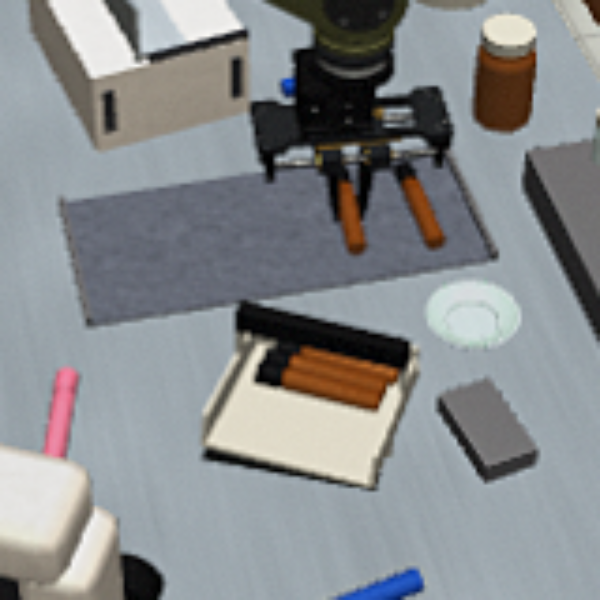

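>>> servo_tool:
  targets:
    - [0,0,-0.04,0]
    - [-0.009,0.03,-0.07,-0.075]
    - [-0.02,0.06,-0.1,-0.15]
    - [-0.03,0.095,-0.122,-0.23]
    - [-0.04,0.13,-0.122,-0.31]

```text
time: 17.05
position: [588.5, -209.9, 145.5]
ee_rot: [179.6, -0.4, 22.1]
contact_force: [0.9, -0.1, -0.4]
grip_width: 19.8
```

```bash
python3 go.py 519 -368 140 59.3
```

```text
t 17.05 pos [ 588.5 -209.9  145.5] yaw 22.1 grip 19.8
tool d: -0.1240 0.1202 0.0055 turn -0.4129  rows 4.1 / 5.2
```

>>> servo_tool:
  targets:
    - [-0.025,0.026,0,-0.079]
    - [-0.055,0.054,0,-0.158]
    - [-0.085,0.083,0,-0.237]
    - [-0.115,0.11,0,-0.316]
    - [-0.123,0.12,0,-0.395]

```text
time: 17.47
position: [513.6, -369.0, 139.2]
ee_rot: [180.0, 0.1, 56.7]
contact_force: [0.5, -0.9, -0.2]
grip_width: 19.5
```

>>> servo_tool:
  targets:
    - [0,0,0.01,-0.018]
    - [0,0,0.03,-0.018]
    - [0,0,0.06,-0.018]
    - [0,0,0.06,-0.018]
    - [0,0,0.06,-0.018]

```text
time: 17.88
position: [514.6, -364.1, 77.0]
ee_rot: [-179.7, -0.0, 58.2]
contact_force: [0.5, 0.6, 0.8]
grip_width: 19.3
```

```bash
python3 go.py 518 -370 56 59.3
```

```text
t 17.88 pos [ 514.6 -364.1   77. ] yaw 58.2 grip 19.3
tool d: -0.0032 0.0061 0.0210 turn -0.0128  rows 0.5 / 0.2
```

>>> servo_tool:
  targets:
    - [-0.003,0.005,0.018,-0.012]
    - [-0.003,0.005,0.021,-0.012]
    - [-0.003,0.005,0.021,-0.012]
    - [-0.003,0.005,0.021,-0.012]
    - [-0.003,0.005,0.021,-0.012]

```text
time: 18.3
position: [519.4, -370.8, 59.8]
ee_rot: [179.9, 0.0, 59.2]
contact_force: [0.4, 0.0, -0.1]
grip_width: 19.5
```

>>> servo_tool:
  targets:
    - [0,0,0,0]
    - [0,0,0,0]
    - [0,0,-0.01,0]
    - [0,0,-0.04,0]
    - [0,0,-0.08,0]
  claw: 0.25

```text
time: 18.72
position: [516.6, -368.6, 135.5]
ee_rot: [-179.6, -0.1, 59.2]
contact_force: [-0.3, 0.2, 0.2]
grip_width: 35.5
```

```bash
python3 -c "
from h import *
for t in tubes('top'): print(t)"; python3 go.py 706 -94 80 1
```

```text
([706.0, -108.0, 21.7], np.float64(90.6), np.float64(81.7), np.float64(24.1), [289, 155, 26, 5, 121])
([576.6, -298.8, 33.9], np.float64(154.4), np.float64(90.3), np.float64(37.2), [352, 182, 20, 28, 242])
([530.4, -331.8, 46.7], np.float64(142.6), np.float64(40.3), np.float64(46.7), [369, 204, 10, 12, 52])
t 18.77 pos [ 521.6 -372.8  148.5] yaw 59.2 grip 35.4
tool d: 0.3339 0.0159 0.0685 turn 0.6471  rows 8.2 / 8.1
```

>>> servo_tool:
  targets:
    - [0.03,0,0,0.07]
    - [0.065,0.003,0,0.14]
    - [0.105,0.005,0,0.21]
    - [0.145,0.007,0,0.28]
    - [0.185,0.009,0,0.35]
  claw: 0.05

```text
time: 19.18
position: [622.2, -214.8, 139.6]
ee_rot: [179.9, -0.1, 27.4]
contact_force: [0.7, 0.3, 0.4]
grip_width: 45.3
```

```bash
python3 go.py 706 -94 80 1
```

```text
t 19.18 pos [ 622.2 -214.8  139.6] yaw 27.4 grip 45.3
tool d: 0.1300 -0.0688 0.0596 turn 0.2931  rows 3.8 / 3.7
```

>>> servo_tool:
  targets:
    - [0.03,-0.016,0.005,0.075]
    - [0.064,-0.034,0.01,0.15]
    - [0.098,-0.052,0.02,0.22]
    - [0.128,-0.069,0.04,0.293]
    - [0.128,-0.069,0.06,0.293]

```text
time: 19.6
position: [706.4, -90.2, 80.3]
ee_rot: [-180.0, -0.4, 1.4]
contact_force: [-1.8, -0.0, -0.4]
grip_width: 45.1
```

>>> servo_tool:
  targets:
    - [0,0,0,0]
    - [0,0,0,0]
    - [0,0,0,0]
    - [0,0,0.01,0]
    - [0,0,0.01,0]

```text
time: 20.02
position: [701.9, -96.5, 68.2]
ee_rot: [180.0, -0.0, 1.3]
contact_force: [-0.3, -0.3, -0.6]
grip_width: 45.1
```

```bash
python3 go.py 706 -94.5 17 0.8
```

```text
t 20.02 pos [701.9 -96.5  68.2] yaw 1.3 grip 45.1
tool d: 0.0041 -0.0019 0.0512 turn 0.0054  rows 1.2 / 0.1
```

>>> servo_tool:
  targets:
    - [0.004,-0.002,0.02,0.005]
    - [0.004,-0.002,0.04,0.005]
    - [0.004,-0.002,0.051,0.005]
    - [0.004,-0.002,0.051,0.005]
    - [0.004,-0.002,0.051,0.005]

```text
time: 20.43
position: [705.9, -93.9, 17.0]
ee_rot: [-180.0, 0.0, 0.9]
contact_force: [-0.1, 0.2, -0.2]
grip_width: 45.1
```

>>> servo_tool:
  targets:
    - [0,0,0,0]
    - [0,0,0,0]
    - [0,0,0,0]
    - [0,0,0,0]
    - [0,0,0,0]
  claw: 1

```text
time: 20.85
position: [706.4, -93.4, 17.5]
ee_rot: [180.0, -0.0, 0.9]
contact_force: [-0.4, -0.5, 0.6]
grip_width: 19.4
```

```bash
python3 go.py 516 -373 140 59.3;python3 -c "
from h import *
im,d=grab('side'); cv2.imwrite('pics/a8s.png',cv2.resize(im[180:340,220:380],(600,600)))"
```

```text
t 20.85 pos [706.4 -93.4  17.5] yaw 0.9 grip 19.4
tool d: -0.1948 0.2766 -0.1225 turn -0.6488  rows 8.6 / 8.2
```

View pics/a8s.png

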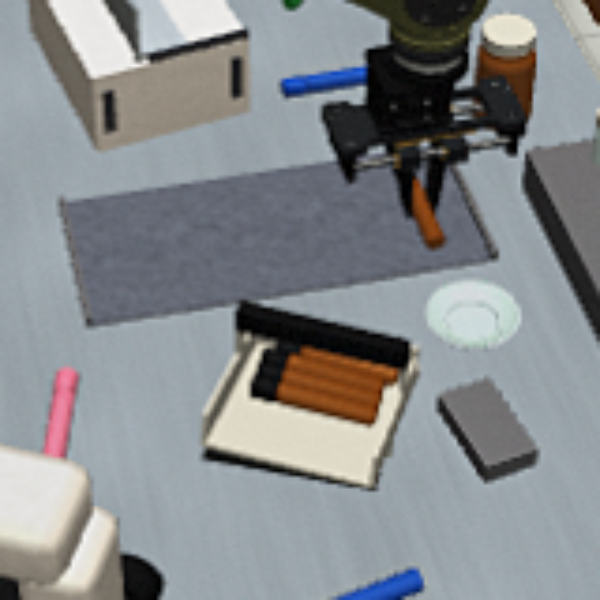

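>>> servo_tool:
  targets:
    - [0,0,-0.04,0]
    - [-0.015,0.022,-0.07,-0.06]
    - [-0.035,0.05,-0.1,-0.13]
    - [-0.055,0.08,-0.122,-0.2]
    - [-0.08,0.112,-0.122,-0.27]

```text
time: 21.32
position: [632.5, -205.7, 145.7]
ee_rot: [179.6, -0.4, 25.7]
contact_force: [1.7, -1.1, -0.1]
grip_width: 19.2
```

```bash
python3 go.py 516 -373 140 59.3
```

```text
t 21.32 pos [ 632.5 -205.7  145.7] yaw 25.7 grip 19.2
tool d: -0.1775 0.1003 0.0057 turn -0.3739  rows 4.9 / 4.7
```

>>> servo_tool:
  targets:
    - [-0.033,0.019,0,-0.075]
    - [-0.069,0.039,0,-0.15]
    - [-0.105,0.059,0,-0.225]
    - [-0.14,0.08,0,-0.3]
    - [-0.176,0.1,0,-0.374]

```text
time: 21.73
position: [511.7, -371.1, 139.2]
ee_rot: [180.0, 0.0, 59.2]
contact_force: [0.6, -0.5, -0.3]
grip_width: 19.7
```

>>> servo_tool:
  targets:
    - [0,0,0,0]
    - [0,0,0.02,0]
    - [0,0,0.04,0]
    - [0,0,0.05,0]
    - [0,0,0.05,0]

```text
time: 22.15
position: [511.4, -368.0, 85.5]
ee_rot: [-179.6, -0.1, 58.9]
contact_force: [-0.5, 0.9, -1.5]
grip_width: 19.5
```

```bash
python3 go.py 516 -373 57 59.3
```

```text
t 22.15 pos [ 511.4 -368.    85.5] yaw 58.9 grip 19.5
tool d: -0.0019 0.0065 0.0285 turn -0.0050  rows 0.7 / 0.1
```

>>> servo_tool:
  targets:
    - [-0.002,0.006,0.02,-0.004]
    - [-0.002,0.006,0.029,-0.004]
    - [-0.002,0.006,0.029,-0.004]
    - [-0.002,0.006,0.029,-0.004]
    - [-0.002,0.006,0.029,-0.004]

```text
time: 22.57
position: [517.6, -374.7, 61.0]
ee_rot: [179.9, 0.0, 59.2]
contact_force: [-0.1, 0.1, -0.0]
grip_width: 19.5
```

>>> servo_tool:
  targets:
    - [0,0,0,0]
    - [0,0,0,0]
    - [0,0,-0.01,0]
    - [0,0,-0.04,0]
    - [0,0,-0.08,0]
  claw: 0.3

```text
time: 22.98
position: [515.1, -372.9, 137.6]
ee_rot: [-179.6, -0.1, 59.2]
contact_force: [1.0, -0.7, -0.6]
grip_width: 32.7
```

>>> servo_tool:
  targets:
    - [0.03,0,-0.03,0.05]
    - [0.06,0,-0.05,0.1]
    - [0.1,-0.01,-0.05,0.17]
    - [0.14,-0.03,-0.05,0.24]
    - [0.17,-0.06,-0.05,0.31]

```text
time: 23.4
position: [555.2, -200.1, 192.5]
ee_rot: [179.8, -0.2, 31.0]
contact_force: [0.6, 0.4, 0.1]
grip_width: 33.4
```

```bash
python3 -c "
from h import *
for t in tubes('top'): print(t)
im,d=grab('side'); cv2.imwrite('pics/a9s.png',cv2.resize(im[140:340,200:400],(600,600)))
s=ctrl.get_state(); print(s['position'],s['ee_rot'],s['time'])"
```

```text
([548.9, -349.3, 47.0], np.float64(146.5), np.float64(139.5), np.float64(47.4), [368, 191, 22, 27, 236])
[ 552.78294217 -196.54151523  190.92673274] [-1.79932920e+02 -4.86632329e-02  3.15024183e+01] 23.5
```

View pics/a9s.png

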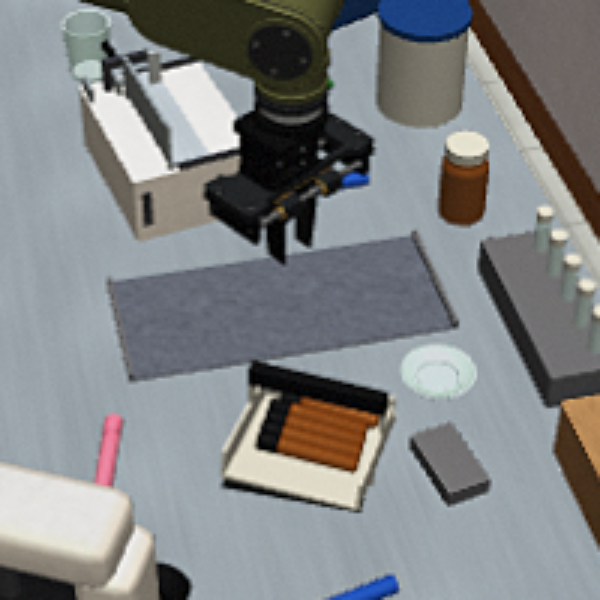

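Run:
```python
from h import *
im,d=grab('top'); W=cloud('top',d)
B=(abs(W[...,0]-470)<110)&(abs(W[...,1]-200)<140)
def rect(P): 
    (c,s,a)=cv2.minAreaRect(P[:,:2].astype(np.float32)); return np.round(c,1),np.round(s,1),round(a,2),len(P)
m=B&(W[...,2]>92)&(W[...,2]<99.5); print("bin",rect(W[m]))
m=B&(W[...,2]>130)&(W[...,1]>265); P=W[m]; print("pin pts",len(P)); print(np.round(P[P[:,1].argsort()][:60],0).astype(int).tolist())
cv2.imwrite('pics/b1.png',cv2.resize(im[180:265,110:260],(750,425),interpolation=cv2.INTER_CUBIC))
im,d=grab('side'); W=cloud('side',d)
B=(abs(W[...,0]-430)<50)&(abs(W[...,1]-290)<40); m=B&(W[...,2]>130)&(W[...,2]<160);P=W[m]; print("side",np.round(P[P[:,1].argsort()][::2],0).astype(int).tolist())
```

```text
bin (array([483.3, 186.4]), array([165.4, 220.4]), 9.97, 2059)
pin pts 81
[[449, 265, 143], [426, 265, 139], [455, 265, 144], [464, 265, 145], [484, 265, 148], [487, 265, 148], [478, 265, 146], [431, 266, 151], [470, 266, 143], [473, 266, 141], [434, 266, 147], [475, 267, 153], [482, 267, 140], [455, 267, 148], [429, 267, 143], [458, 267, 147], [461, 268, 145], [426, 268, 139], [469, 268, 146], [467, 269, 143], [478, 269, 145], [481, 269, 145], [484, 269, 145], [464, 269, 140], [428, 269, 147], [473, 269, 140], [432, 270, 144], [435, 270, 143], [426, 271, 141], [481, 271, 149], [475, 271, 146], [478, 271, 146], [484, 272, 144], [473, 272, 142], [431, 272, 147], [426, 273, 144], [429, 273, 142], [435, 274, 141], [428, 275, 149], [434, 276, 144], [432, 276, 143], [426, 276, 141], [431, 277, 150], [434, 278, 147], [429, 279, 143], [426, 279, 143], [423, 281, 135], [428, 281, 146], [432, 282, 144], [423, 283, 139], [426, 283, 136], [423, 284, 144], [431, 284, 145], [426, 285, 143], [429, 285, 141], [431, 287, 148], [426, 287, 146], [429, 287, 145], [423, 287, 144], [428, 289, 151]]
side [[441, 250, 151], [424, 251, 139], [432, 252, 137], [437, 252, 146], [417, 253, 148], [480, 253, 147], [429, 253, 141], [460, 254, 145], [468, 254, 139], [480, 255, 137], [476, 256, 146], [453, 256, 145], [441, 256, 142], [429, 257, 144], [473, 257, 146], [425, 257, 130], [476, 259, 135], [437, 260, 131], [426, 261, 146], [469, 261, 148], [461, 262, 135], [446, 263, 146], [473, 263, 137], [418, 264, 132], [431, 265, 147], [477, 266, 135], [478, 266, 143], [478, 268, 147], [439, 270, 143], [428, 276, 141], [468, 279, 137], [437, 282, 140], [430, 287, 147], [434, 290, 145], [423, 292, 150], [431, 293, 148], [424, 297, 142]]
```

View pics/b1.png

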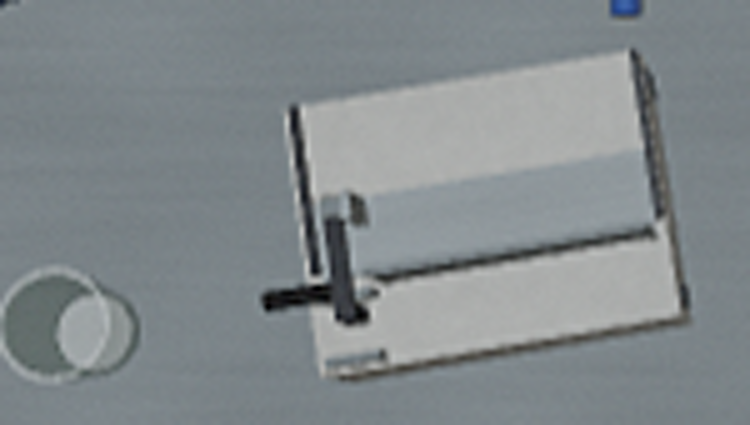

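```bash
python3 go.py 427.5 292 205 10
```

```text
t 23.6 pos [ 553.6 -200.6  191.3] yaw 31.5 grip 33.2
tool d: 0.1497 -0.4859 -0.0137 turn 0.2388  rows 12.2 / 3.0
```

>>> servo_tool:
  targets:
    - [0.01,-0.035,-0.014,0.05]
    - [0.022,-0.073,-0.014,0.1]
    - [0.034,-0.111,-0.014,0.15]
    - [0.046,-0.15,-0.014,0.2]
    - [0.058,-0.189,-0.014,0.239]
  claw: 0.05

```text
time: 24.02
position: [504.8, -9.8, 205.0]
ee_rot: [180.0, -0.1, 9.5]
contact_force: [0.1, 0.5, -0.3]
grip_width: 45.1
```

```bash
python3 go.py 427.5 292 205 10
```

```text
t 24.02 pos [504.8  -9.8 205. ] yaw 9.5 grip 45.1
tool d: -0.0265 -0.3104 0.0000 turn -0.0057  rows 7.5 / 0.1
```

>>> servo_tool:
  targets:
    - [-0.003,-0.038,0,0]
    - [-0.006,-0.076,0,0]
    - [-0.01,-0.114,0,0]
    - [-0.013,-0.152,0,0]
    - [-0.016,-0.19,0,0]

```text
time: 24.43
position: [456.9, 175.3, 205.2]
ee_rot: [180.0, -0.1, 9.7]
contact_force: [-0.0, -0.2, -0.4]
grip_width: 45.3
```

>>> servo_tool:
  targets:
    - [-0.003,-0.038,0,0]
    - [-0.006,-0.076,0,0]
    - [-0.009,-0.11,0,0]
    - [-0.009,-0.12,0,0]
    - [-0.009,-0.12,0,0]

```text
time: 24.85
position: [427.6, 292.6, 204.7]
ee_rot: [-180.0, -0.1, 10.0]
contact_force: [0.3, -0.4, 0.2]
grip_width: 45.2
```

>>> servo_tool:
  targets:
    - [0,0,0,0]
    - [0,0,0,0]
    - [0,0,0,0]
    - [0,0,0,0]
    - [0,0,0,0]

```text
time: 25.27
position: [427.6, 290.4, 204.0]
ee_rot: [180.0, -0.0, 9.7]
contact_force: [0.1, -0.0, 0.2]
grip_width: 45.3
```

```bash
python3 go.py 427.5 292 141 10
```

```text
t 25.27 pos [427.6 290.4 204. ] yaw 9.7 grip 45.3
tool d: 0.0002 -0.0016 0.0630 turn -0.0031  rows 1.5 / 0.0
```

>>> servo_tool:
  targets:
    - [0,-0.002,0.02,-0.003]
    - [0,-0.002,0.04,-0.003]
    - [0,-0.002,0.055,-0.003]
    - [0,-0.002,0.063,-0.003]
    - [0,-0.002,0.063,-0.003]

```text
time: 25.68
position: [425.6, 292.2, 138.7]
ee_rot: [179.9, 0.2, 10.1]
contact_force: [0.1, 0.5, 0.5]
grip_width: 45.1
```

```bash
python3 -c "
from h import *
im,d=grab('side'); cv2.imwrite('pics/b2s.png',cv2.resize(im[120:230,190:310],(720,660)))
im,d=grab('top'); cv2.imwrite('pics/b2.png',cv2.resize(im[180:265,110:260],(750,425),interpolation=cv2.INTER_CUBIC))"
```

```text
(no output)
```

View pics/b2s.png

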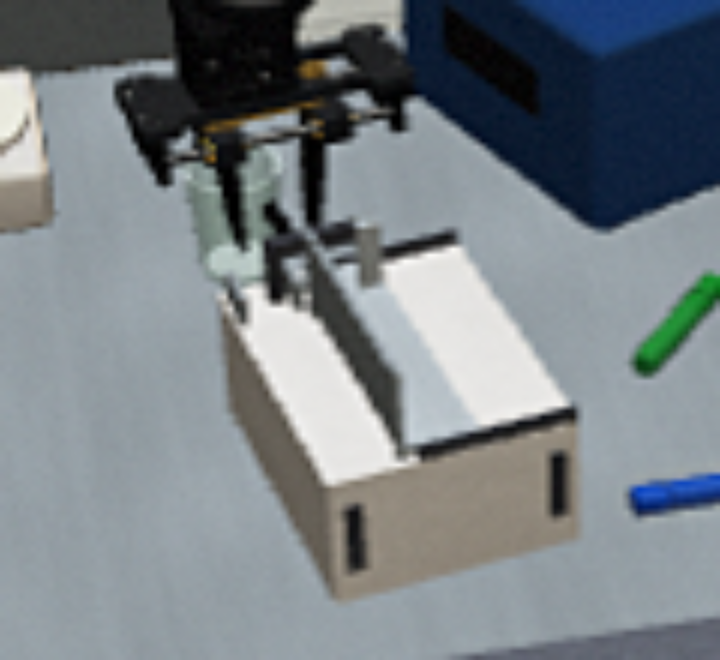

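>>> servo_tool:
  targets:
    - [0,0,0,0]
    - [0,0,0,0]
    - [0,0,0,0]
    - [0,0,0,0]
    - [0,0,0,0]
  claw: 1
  force: 15

```text
time: 26.2
position: [427.0, 293.5, 141.5]
ee_rot: [-180.0, -0.0, 10.1]
contact_force: [0.5, 0.3, 0.2]
grip_width: 17.2
```

```bash
python3 go.py 427.5 292 141 10
```

```text
t 26.2 pos [427.  293.5 141.5] yaw 10.1 grip 17.2
tool d: 0.0003 0.0015 0.0005 turn 0.0011  rows 0.0 / 0.0
```

Still closing; wait, then lift along the arc (0.5 rad: +6 mm x, up 23).

>>> servo_tool:
  targets:
    - [0,0,0,0]
    - [0,0,0,0]
    - [0,0,-0.003,0]
    - [0,0,-0.007,0]
    - [0.001,0,-0.011,0]

```text
time: 26.62
position: [427.9, 293.5, 152.0]
ee_rot: [-180.0, -0.0, 10.1]
contact_force: [3.3, 0.6, -3.0]
grip_width: 11.6
```

>>> servo_tool:
  targets:
    - [0.001,0,-0.004,0]
    - [0.003,0,-0.008,0]
    - [0.005,0,-0.012,0]
    - [0.006,0,-0.014,0]
    - [0.006,0,-0.014,0]

```text
time: 27.03
position: [433.6, 294.6, 166.4]
ee_rot: [180.0, 0.0, 10.1]
contact_force: [-1.8, 0.8, -0.9]
grip_width: 11.8
```

```bash
python3 go.py 427.5 292 141 10; python3 -c "
from h import *
im,d=grab('side'); cv2.imwrite('pics/b3s.png',cv2.resize(im[120:230,190:310],(720,660)))"
```

```text
t 27.03 pos [433.6 294.6 166.4] yaw 10.1 grip 11.8
tool d: -0.0064 0.0014 0.0254 turn 0.0010  rows 0.6 / 0.0
```

View pics/b3s.png

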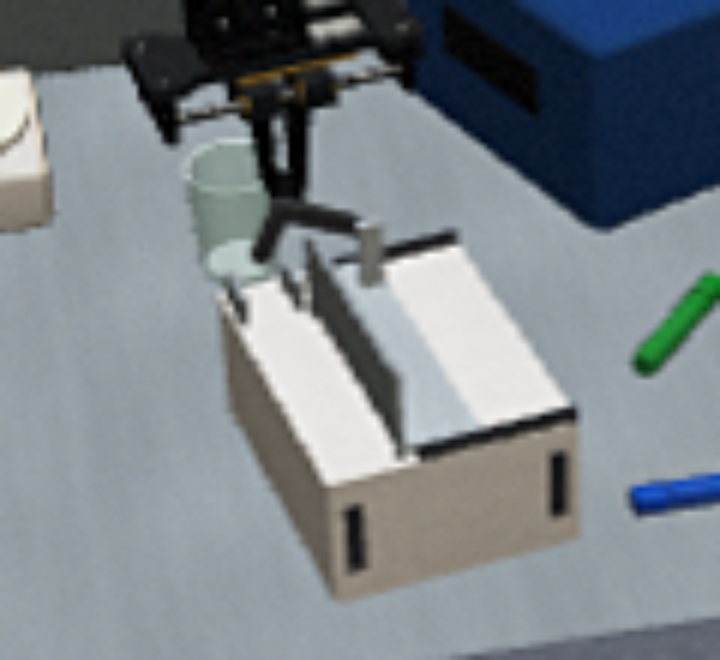

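>>> servo_tool:
  targets:
    - [0.008,0,0,0]
    - [0.018,0,0,0]
    - [0.028,0,0,0]
    - [0.038,0,0,0]
    - [0.046,0,0,0]

```text
time: 27.5
position: [480.5, 302.8, 166.0]
ee_rot: [180.0, -0.0, 10.1]
contact_force: [-3.4, -0.1, 1.5]
grip_width: 11.3
```

>>> servo_tool:
  targets:
    - [0.003,0,0,0]
    - [0.005,0,0,0]
    - [0.006,0,0,0]
    - [0.006,0,0,0]
    - [0.006,0,0,0]

```text
time: 27.92
position: [481.8, 303.2, 165.4]
ee_rot: [180.0, 0.6, 10.1]
contact_force: [-13.2, -3.6, 6.9]
grip_width: 11.4
```

```bash
python3 go.py 427.5 292 141 10; python3 -c "
from h import *
im,d=grab('side'); cv2.imwrite('pics/b4s.png',cv2.resize(im[120:230,190:310],(720,660)))"
```

```text
t 27.92 pos [481.8 303.2 165.4] yaw 10.1 grip 11.4
tool d: -0.0554 0.0015 0.0244 turn 0.0011  rows 1.5 / 0.0
```

View pics/b4s.png

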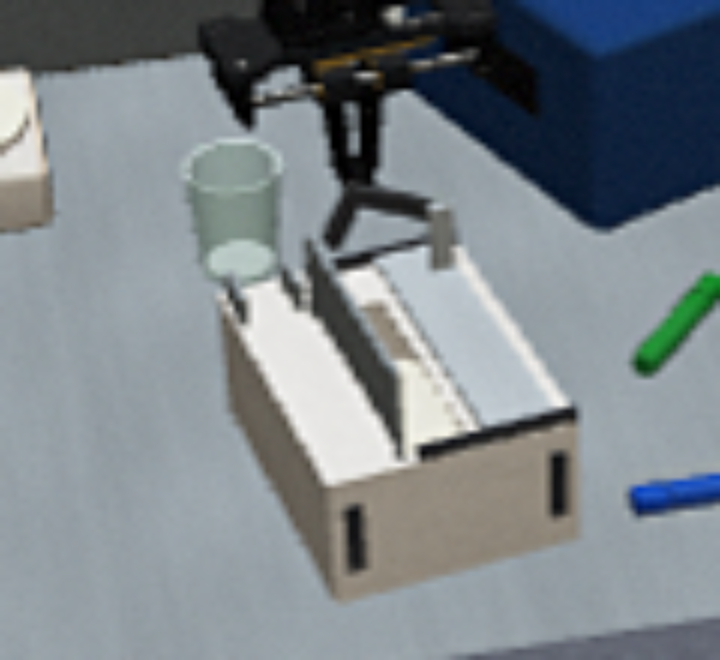

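>>> servo_tool:
  targets:
    - [-0.004,0,0.006,0]
    - [-0.006,0,0.013,0]
    - [-0.008,0,0.019,0]
    - [-0.009,0,0.024,0]
    - [-0.009,0,0.025,0]

```text
time: 28.38
position: [476.4, 302.2, 141.1]
ee_rot: [180.0, -0.0, 10.1]
contact_force: [-1.7, -1.7, 4.5]
grip_width: 11.6
```

>>> servo_tool:
  targets:
    - [0,0,0,0]
    - [0,0,0,0]
    - [0,0,0,0]
    - [0,0,-0.02,0]
    - [0,0,-0.05,0]
  claw: 0.3

```text
time: 28.8
position: [474.2, 301.0, 187.5]
ee_rot: [179.9, 0.4, 10.1]
contact_force: [0.8, -0.3, -0.2]
grip_width: 32.3
```

>>> servo_tool:
  targets:
    - [0,0,-0.02,0]
    - [0.01,0.03,-0.03,0]
    - [0.02,0.07,-0.03,0]
    - [0.03,0.11,-0.03,0]
    - [0.04,0.15,-0.03,0]

```text
time: 29.22
position: [542.6, 160.2, 221.8]
ee_rot: [180.0, -0.1, 10.2]
contact_force: [1.2, -0.9, -0.9]
grip_width: 33.1
```

```bash
python3 -c "
from h import *
im,d=grab('side'); cv2.imwrite('pics/b5s.png',cv2.resize(im[120:230,190:310],(720,660)))
print(ctrl.get_state()['grip_width'])
for n in ['tray_grip','tray_lip','latch_pin']:
  for c in ('top','side'):
    print(n,c,[(round(r['score'],2),np.round(r['centre']).tolist()) for r in pinpoint(n,c)[:2]])
im,d=grab('top'); W=cloud('top',d);np.save('td.npy',d); cv2.imwrite('pics/b5t.png',im)
m=(W[...,2]>92)&(W[...,2]<112)&(abs(W[...,0]-553)<120)&(abs(W[...,1]+315)<120); P=W[m][:,:2].astype(np.float32)
print(cv2.minAreaRect(P),P.mean(0), cv2.fitLine(P,cv2.DIST_HUBER,0,.01,.01).ravel())
"; python3 go.py 553.5 -316.5 160 59.3
```

```text
33.17541389323447
tray_grip top [(0.7, [556.0, -313.0, 94.0]), (0.63, [715.0, -248.0, 1.0])]
tray_grip side [(0.62, [554.0, -319.0, 90.0])]
tray_lip top [(0.73, [506.0, -398.0, 37.0]), (0.67, [532.0, -353.0, 39.0])]
tray_lip side [(0.63, [503.0, -400.0, 40.0])]
latch_pin top [(0.64, [430.0, 289.0, 136.0])]
latch_pin side [(0.45, [475.0, 294.0, 140.0])]
((553.7274169921875, -317.0022888183594), (14.931076049804688, 149.7352752685547), 59.66667556762695) [ 552.3087 -315.9079] [ 8.6185831e-01 -5.0714916e-01  5.5239905e+02 -3.1592261e+02]
t 29.62 pos [541.2 162.6 220.9] yaw 10.2 grip 33.2
tool d: -0.0728 0.4737 0.0609 turn -0.5456  rows 11.6 / 6.9
```

View pics/b5s.png

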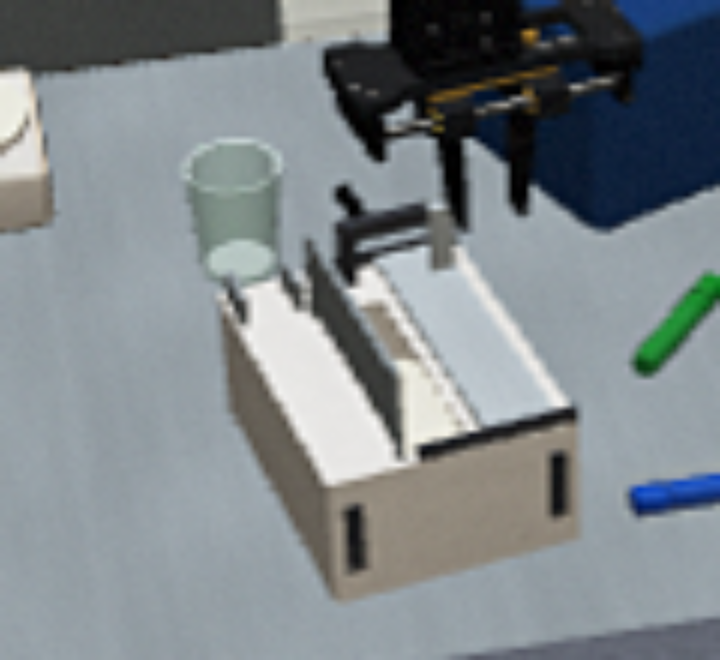

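>>> servo_tool:
  targets:
    - [-0.005,0.035,0,-0.075]
    - [-0.011,0.073,0,-0.15]
    - [-0.017,0.112,0,-0.225]
    - [-0.023,0.151,0,-0.3]
    - [-0.029,0.19,0,-0.37]
  claw: 0.05
  force: 30

```text
time: 30.03
position: [546.2, -26.3, 221.1]
ee_rot: [180.0, -0.0, 43.4]
contact_force: [0.9, -0.1, 0.7]
grip_width: 44.6
```

```bash
python3 go.py 553.5 -316.5 160 59.5
```

```text
t 30.03 pos [546.2 -26.3 221.1] yaw 43.4 grip 44.6
tool d: -0.1941 0.2158 0.0611 turn -0.1788  rows 7.1 / 2.2
```

>>> servo_tool:
  targets:
    - [-0.026,0.029,0,-0.04]
    - [-0.053,0.058,0,-0.08]
    - [-0.08,0.088,0.01,-0.12]
    - [-0.107,0.118,0.02,-0.16]
    - [-0.134,0.148,0.03,-0.179]

```text
time: 30.45
position: [549.5, -226.5, 191.1]
ee_rot: [179.9, -0.0, 59.3]
contact_force: [1.1, 0.9, 0.2]
grip_width: 45.0
```

>>> servo_tool:
  targets:
    - [0,0,0,0]
    - [0,0,0,0]
    - [0,0,0,0]
    - [0,0,0,0]
    - [0,0,0,0]

```text
time: 30.87
position: [549.6, -224.3, 191.6]
ee_rot: [179.9, -0.0, 59.2]
contact_force: [0.5, -0.4, 0.1]
grip_width: 45.2
```

```bash
python3 go.py 553.5 -316.5 160 59.5
```

```text
t 30.87 pos [ 549.6 -224.3  191.6] yaw 59.2 grip 45.2
tool d: -0.0771 0.0506 0.0316 turn -0.0038  rows 2.3 / 0.0
```

>>> servo_tool:
  targets:
    - [-0.02,0.013,0.01,-0.003]
    - [-0.045,0.03,0.02,-0.003]
    - [-0.068,0.044,0.03,-0.003]
    - [-0.077,0.05,0.04,-0.003]
    - [-0.077,0.05,0.04,-0.003]

```text
time: 31.28
position: [551.5, -317.9, 148.7]
ee_rot: [-179.8, -0.0, 59.2]
contact_force: [-0.8, 0.8, -0.5]
grip_width: 45.1
```

>>> servo_tool:
  targets:
    - [0,0,0,0]
    - [0,0,0,0]
    - [0,0,0,0]
    - [0,0,0,0]
    - [0,0,0,0]

```text
time: 31.7
position: [552.7, -317.0, 151.8]
ee_rot: [179.9, 0.0, 59.4]
contact_force: [-0.1, -0.4, 0.5]
grip_width: 45.1
```

```bash
python3 go.py 553 -316 97 59.5
```

```text
t 31.7 pos [ 552.7 -317.   151.8] yaw 59.4 grip 45.1
tool d: 0.0010 -0.0003 0.0548 turn -0.0016  rows 1.3 / 0.0
```

>>> servo_tool:
  targets:
    - [0.001,0,0.02,0]
    - [0.001,0,0.037,0]
    - [0.001,0,0.047,0]
    - [0.001,0,0.052,0]
    - [0.001,0,0.052,0]

```text
time: 32.12
position: [552.1, -316.1, 97.5]
ee_rot: [-179.9, -0.0, 59.3]
contact_force: [0.3, 0.1, -0.1]
grip_width: 45.3
```

>>> servo_tool:
  targets:
    - [0,0,0,0]
    - [0,0,0,0]
    - [0,0,0,0]
    - [0,0,0,0]
    - [0,0,0,0]
  claw: 1

```text
time: 32.53
position: [553.1, -317.1, 99.7]
ee_rot: [179.9, 0.0, 59.3]
contact_force: [0.0, -0.0, -0.5]
grip_width: 17.0
```

>>> servo_tool:
  targets:
    - [0,0,0,0]
    - [0,0,0,0]
    - [0,0,0,0]
    - [0,0,0,0]
    - [0,0,0,0]

```text
time: 32.95
position: [553.2, -317.0, 99.5]
ee_rot: [179.9, -0.0, 59.3]
contact_force: [1.2, 2.2, 1.8]
grip_width: 13.7
```

```bash
python3 go.py 553 -316 100 59.5; python3 -c "
from h import *
im,d=grab('side'); cv2.imwrite('pics/c1s.png',cv2.resize(im[200:330,240:370],(650,650)))"
```

```text
t 32.95 pos [ 553.2 -317.    99.5] yaw 59.3 grip 13.7
tool d: 0.0007 -0.0007 -0.0005 turn -0.0024  rows 0.0 / 0.0
```

View pics/c1s.png

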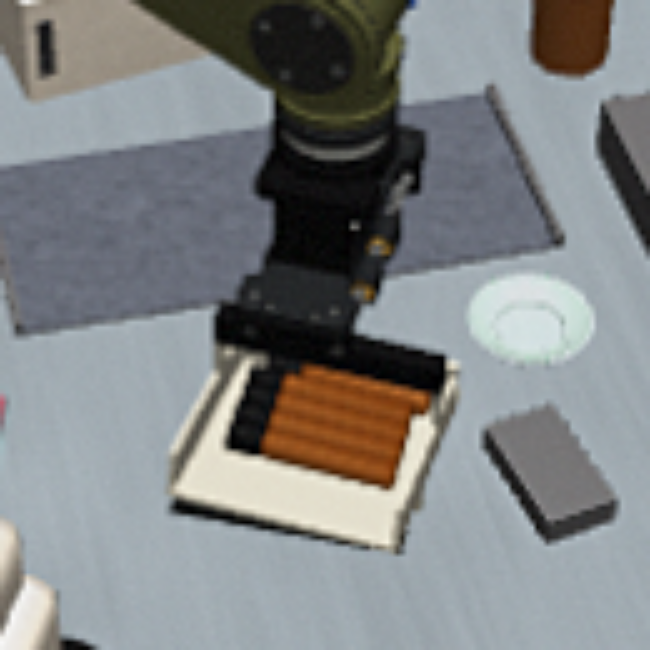

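>>> servo_tool:
  targets:
    - [0,0,-0.005,0]
    - [0,0,-0.015,0]
    - [0,0,-0.03,0]
    - [0,0,-0.045,0]
    - [0,0,-0.06,0]

```text
time: 33.42
position: [552.6, -316.8, 160.5]
ee_rot: [-180.0, 0.0, 59.3]
contact_force: [-0.5, 0.1, -5.1]
grip_width: 13.7
```

>>> servo_tool:
  targets:
    - [0,0,-0.015,0]
    - [0,0,-0.03,0]
    - [0,0,-0.045,0]
    - [0,0,-0.06,0]
    - [0,0,-0.07,0]

```text
time: 33.83
position: [553.4, -317.2, 232.0]
ee_rot: [179.8, 0.0, 59.3]
contact_force: [0.7, -0.0, -5.6]
grip_width: 14.2
```

```bash
python3 go.py 480 200 226 10; python3 -c "
from h import *
im,d=grab('side'); cv2.imwrite('pics/c2s.png',cv2.resize(im[170:330,240:400],(650,650)))
im,d=grab('top','c2t')"
```

```text
t 33.83 pos [ 553.4 -317.2  232. ] yaw 59.3 grip 14.2
tool d: 0.4072 -0.3272 0.0060 turn 0.5477  rows 12.5 / 6.9
```

View pics/c2s.png

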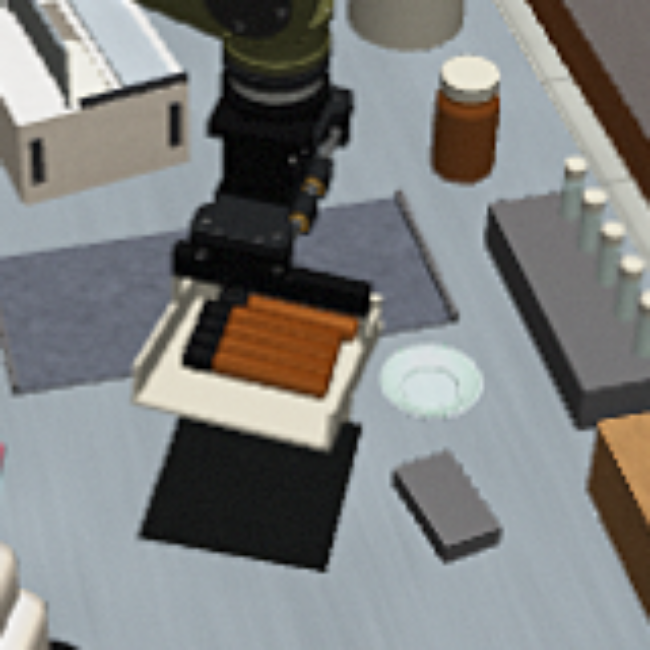

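```bash
python3 go.py 628 192 228 10
```

```text
t 33.93 pos [ 554.  -317.6  232.5] yaw 59.3 grip 13.6
tool d: 0.4760 -0.1966 0.0045 turn 0.5477  rows 12.4 / 6.9
```

>>> servo_tool:
  targets:
    - [0.0055,-0.0023,0,0.01]
    - [0.0166,-0.0069,0,0.03]
    - [0.0314,-0.013,0,0.06]
    - [0.0517,-0.0214,0,0.1]
    - [0.0758,-0.0313,0,0.14]

```text
time: 34.35
position: [563.7, -234.8, 226.8]
ee_rot: [-179.8, 0.1, 46.4]
contact_force: [0.2, 0.2, -5.1]
grip_width: 14.0
```

```bash
python3 go.py 628 192 228 10
```

```text
t 34.35 pos [ 563.7 -234.8  226.8] yaw 46.4 grip 14.0
tool d: 0.3534 -0.2478 -0.0012 turn 0.4043  rows 10.4 / 5.1
```

>>> servo_tool:
  targets:
    - [0.0246,-0.017,0,0.05]
    - [0.049,-0.0345,0,0.1]
    - [0.075,-0.053,0,0.15]
    - [0.1015,-0.071,0,0.2]
    - [0.1278,-0.0896,0,0.25]

```text
time: 34.77
position: [586.1, -79.1, 227.1]
ee_rot: [-179.9, 0.1, 23.9]
contact_force: [0.8, -0.3, -5.7]
grip_width: 13.7
```

```bash
python3 go.py 628 192 228 10
```

```text
t 34.77 pos [586.1 -79.1 227.1] yaw 23.9 grip 13.7
tool d: 0.1482 -0.2309 -0.0009 turn 0.1547  rows 6.6 / 1.9
```

>>> servo_tool:
  targets:
    - [0.0173,-0.027,0,0.04]
    - [0.0346,-0.054,0,0.08]
    - [0.052,-0.081,0,0.12]
    - [0.069,-0.1075,0,0.14]
    - [0.0853,-0.133,0,0.15]

```text
time: 35.18
position: [609.3, 77.2, 227.0]
ee_rot: [-180.0, 0.2, 10.6]
contact_force: [0.9, -0.5, -5.8]
grip_width: 13.8
```

```bash
python3 go.py 628 192 228 10
```

```text
t 35.18 pos [609.3  77.2 227. ] yaw 10.6 grip 13.8
tool d: 0.0395 -0.1094 -0.0010 turn 0.0066  rows 2.8 / 0.1
```

>>> servo_tool:
  targets:
    - [0.01,-0.028,0,0.005]
    - [0.02,-0.055,0,0.005]
    - [0.029,-0.08,0,0.005]
    - [0.036,-0.1,0,0.005]
    - [0.0395,-0.109,0,0.005]

```text
time: 35.6
position: [627.8, 192.5, 226.8]
ee_rot: [-179.9, 0.2, 10.4]
contact_force: [0.0, -1.0, -5.6]
grip_width: 13.9
```

>>> servo_tool:
  targets:
    - [0,0,0,0]
    - [0,0,0,0]
    - [0,0,0,0]
    - [0,0,0,0]
    - [0,0,0,0]

```text
time: 36.02
position: [629.0, 188.3, 228.9]
ee_rot: [180.0, 0.0, 10.1]
contact_force: [0.6, -0.2, -4.8]
grip_width: 14.1
```

```bash
cat >> h.py <<'E'
def tobox(P):
    c,s=np.cos(np.radians(10)),np.sin(np.radians(10)); q=np.asarray(P,float)-np.array([480,166,0])
    return np.stack([q[...,0]*c+q[...,1]*s,-q[...,0]*s+q[...,1]*c,q[...,2]],-1)
E
python3 go.py 628 192 228 10; python3 -c "
from h import *
im,d=grab('side'); cv2.imwrite('pics/d1s.png',cv2.resize(im[100:240,190:330],(700,700)))
im,d=grab('top'); cv2.imwrite('pics/d1t.png',cv2.resize(im[120:280,110:310],(750,600)))
print('TCP box',tobox(ctrl.get_state()['position']))
m=[cv2.imread('pics/c2t.png')]
im=m[0]; W=cloud('top',np.where(im.max(2)<45,1,0).astype(np.float32)) 
"
```

```text
t 36.02 pos [629.  188.3 228.9] yaw 10.1 grip 14.1
tool d: -0.0003 -0.0038 0.0009 turn 0.0016  rows 0.1 / 0.0
TCP box [150.69923643  -3.58938038 229.14138259]
```

View pics/d1s.png

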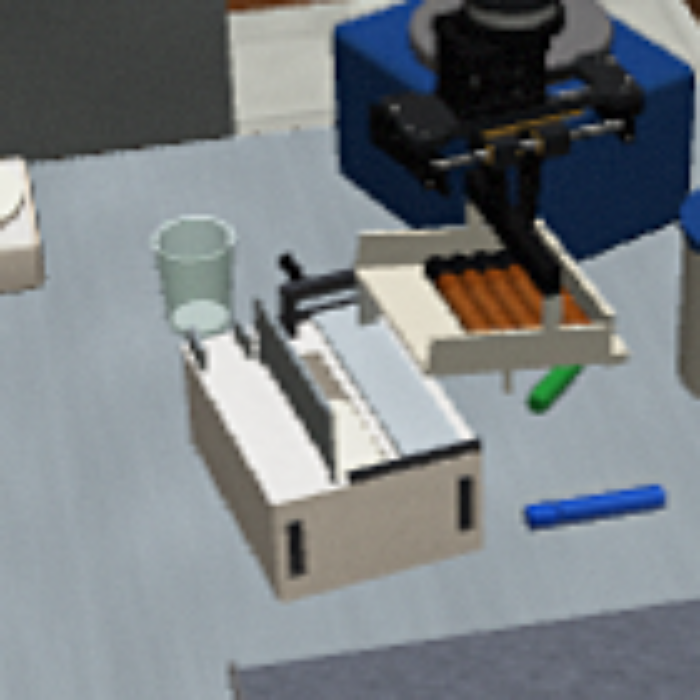

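View pics/d1t.png

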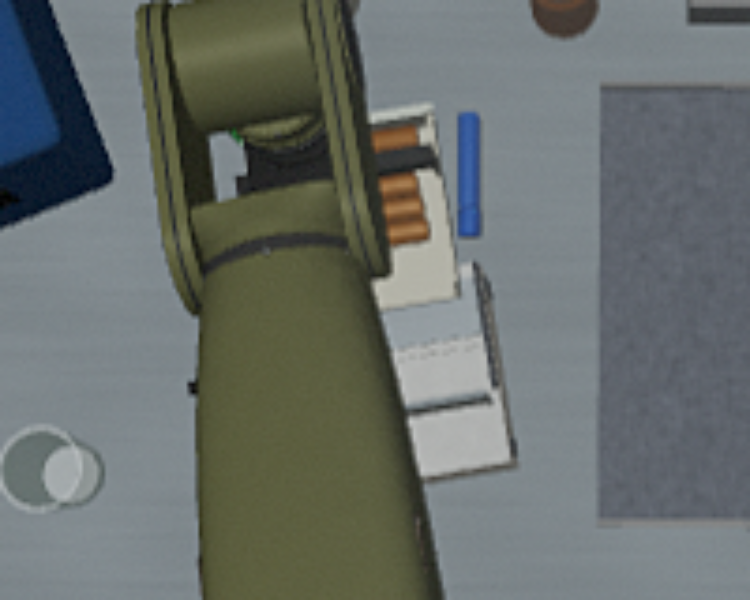

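>>> servo_tool:
  targets:
    - [0,-0.0035,0.008,0]
    - [0,-0.0035,0.018,0]
    - [0,-0.0035,0.028,0]
    - [0,-0.0035,0.036,0]
    - [0,-0.0035,0.04,0]

```text
time: 36.53
position: [627.0, 192.7, 185.8]
ee_rot: [180.0, 0.2, 10.2]
contact_force: [0.5, -0.3, -5.6]
grip_width: 13.8
```

>>> servo_tool:
  targets:
    - [-0.003,0,0,0]
    - [-0.006,0,0,0]
    - [-0.01,0,0,0]
    - [-0.014,0,0,0]
    - [-0.018,0,0,0]

```text
time: 36.95
position: [610.5, 189.8, 189.8]
ee_rot: [-180.0, -0.1, 10.2]
contact_force: [0.6, 0.4, -4.9]
grip_width: 13.5
```

>>> servo_tool:
  targets:
    - [0,0,0,0]
    - [0,0,0,0]
    - [0,0,0,0]
    - [0,0,0,0]
    - [0,0,0,0]

```text
time: 37.37
position: [610.8, 189.8, 189.0]
ee_rot: [180.0, -0.0, 10.2]
contact_force: [0.7, -0.4, -5.0]
grip_width: 13.8
```

```bash
python3 go.py 628 192 228 10; python3 -c "
from h import *
im,d=grab('side'); cv2.imwrite('pics/d2s.png',cv2.resize(im[100:240,190:330],(700,700)))
print('TCP box',tobox(ctrl.get_state()['position']))
"
```

```text
t 37.37 pos [610.8 189.8 189. ] yaw 10.2 grip 13.8
tool d: 0.0174 0.0009 -0.0390 turn 0.0027  rows 1.0 / 0.0
TCP box [132.89651758   0.69953941 188.97288301]
```

View pics/d2s.png

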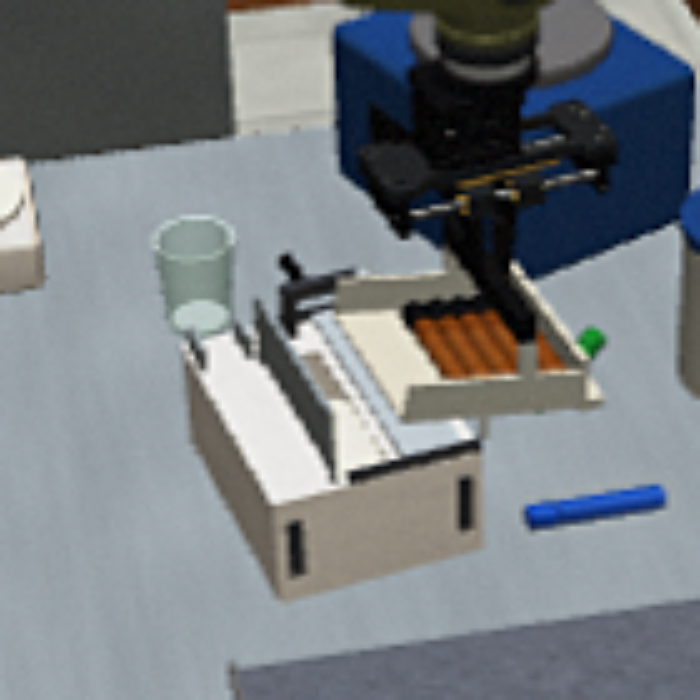

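>>> servo_tool:
  targets:
    - [-0.002,0,0,0]
    - [-0.004,0,0,0]
    - [-0.006,0,0,0]
    - [-0.008,0,0,0]
    - [-0.01,0,0,0]
  force: 12

```text
time: 37.83
position: [601.9, 188.1, 190.1]
ee_rot: [180.0, -0.2, 10.2]
contact_force: [4.2, 0.9, -2.9]
grip_width: 14.1
```

>>> servo_tool:
  targets:
    - [-0.001,0,0,0]
    - [-0.002,0,0,0]
    - [-0.003,0,0,0]
    - [-0.003,0,0,0]
    - [-0.003,0,0,0]

```text
time: 38.25
position: [598.2, 187.6, 189.4]
ee_rot: [-180.0, -0.1, 10.2]
contact_force: [3.6, -0.4, -2.2]
grip_width: 14.7
```

```bash
python3 -c "
from h import *
im,d=grab('side'); cv2.imwrite('pics/d3s.png',cv2.resize(im[100:240,190:330],(700,700)))
print('TCP box',tobox(ctrl.get_state()['position']))
"
```

```text
TCP box [120.08046291   0.71358719 189.26446257]
```

View pics/d3s.png

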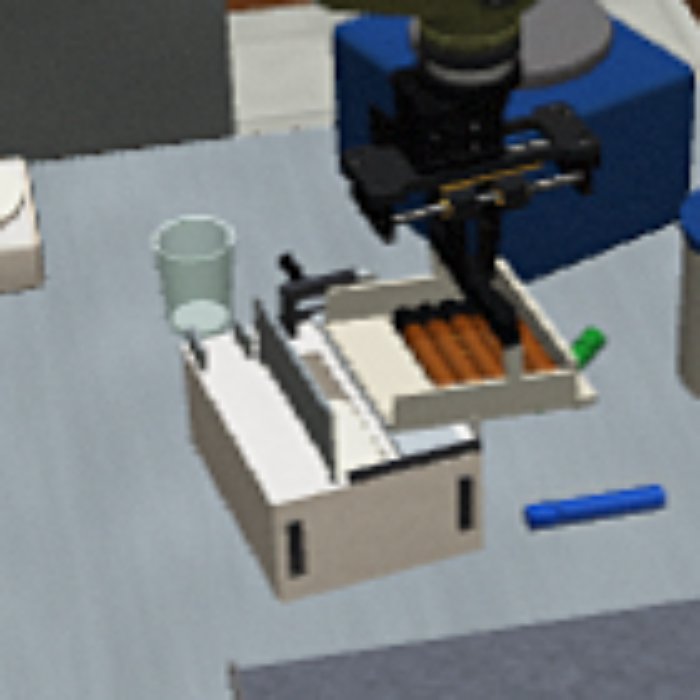

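>>> servo_tool:
  targets:
    - [-0.002,0,0,0]
    - [-0.004,0,-0.001,0]
    - [-0.006,0,-0.001,0]
    - [-0.008,0,-0.002,0]
    - [-0.01,0,-0.002,0]

```text
time: 38.72
position: [588.0, 185.7, 191.5]
ee_rot: [-180.0, -0.1, 10.2]
contact_force: [5.0, 0.4, -0.6]
grip_width: 15.8
```

```bash
python3 -c "
from h import *
im,d=grab('side'); cv2.imwrite('pics/d4s.png',cv2.resize(im[100:240,190:330],(700,700)))
print('TCP box',tobox(ctrl.get_state()['position']))
"
```

```text
TCP box [109.55820906   0.61650206 191.43417233]
```

View pics/d4s.png

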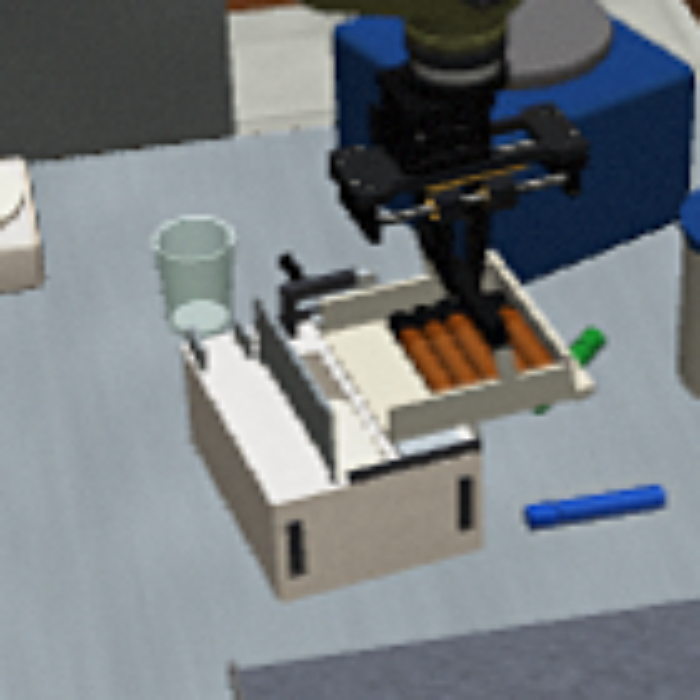

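>>> servo_tool:
  targets:
    - [-0.002,0,-0.001,0]
    - [-0.004,0,-0.002,0]
    - [-0.006,0,-0.003,0]
    - [-0.008,0,-0.004,0]
    - [-0.01,0,-0.004,0]

```text
time: 39.18
position: [577.8, 184.1, 194.5]
ee_rot: [-180.0, 0.0, 10.2]
contact_force: [5.6, 2.1, -3.3]
grip_width: 17.0
```

```bash
python3 -c "
from h import *
im,d=grab('side'); cv2.imwrite('pics/d5s.png',cv2.resize(im[100:240,190:330],(700,700)))
print('TCP box',tobox(ctrl.get_state()['position']))
"
```

```text
TCP box [ 99.19611917   0.85151287 194.65207001]
```

View pics/d5s.png

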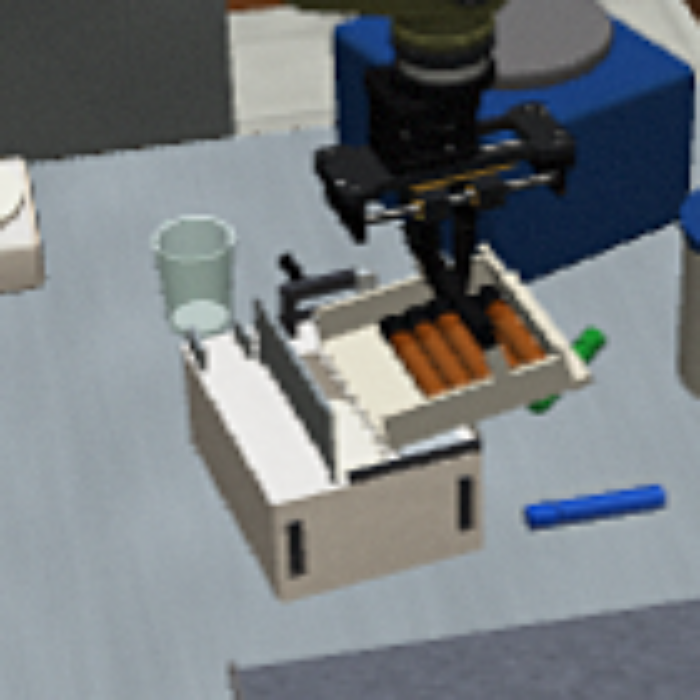

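>>> servo_tool:
  targets:
    - [-0.002,0,-0.001,0]
    - [-0.004,0,-0.002,0]
    - [-0.006,0,-0.002,0]
    - [-0.008,0,-0.003,0]
    - [-0.01,0,-0.003,0]

```text
time: 39.65
position: [568.8, 182.5, 199.0]
ee_rot: [-180.0, -0.1, 10.2]
contact_force: [5.3, 3.9, -1.6]
grip_width: 18.0
```

```bash
python3 -c "
from h import *
im,d=grab('side'); cv2.imwrite('pics/d6s.png',cv2.resize(im[100:240,190:330],(700,700)))
print('TCP box',tobox(ctrl.get_state()['position']))
"
```

```text
TCP box [ 90.1808946    0.86138375 199.19431875]
```

View pics/d6s.png

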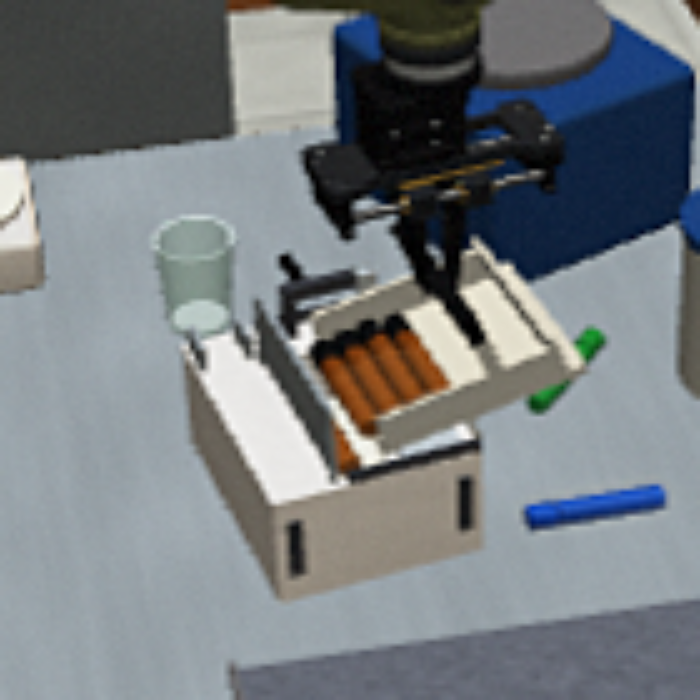

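Pouring: the first tube is dropping in, four are rolling to the lip. Hold.

>>> servo_tool:
  targets:
    - [0,0,0,0]
    - [0,0,0,0]
    - [-0.001,0,0,0]
    - [-0.001,0,0,0]
    - [-0.002,0,0,0]

```text
time: 40.12
position: [567.8, 182.3, 199.5]
ee_rot: [-180.0, -0.3, 10.2]
contact_force: [6.5, 3.8, 1.5]
grip_width: 17.8
```

```bash
python3 -c "
from h import *
im,d=grab('side'); cv2.imwrite('pics/d7s.png',cv2.resize(im[100:240,190:330],(700,700)))
print('TCP box',tobox(ctrl.get_state()['position']))
"
```

```text
TCP box [ 89.12323297   0.78731769 199.64290475]
```

View pics/d7s.png

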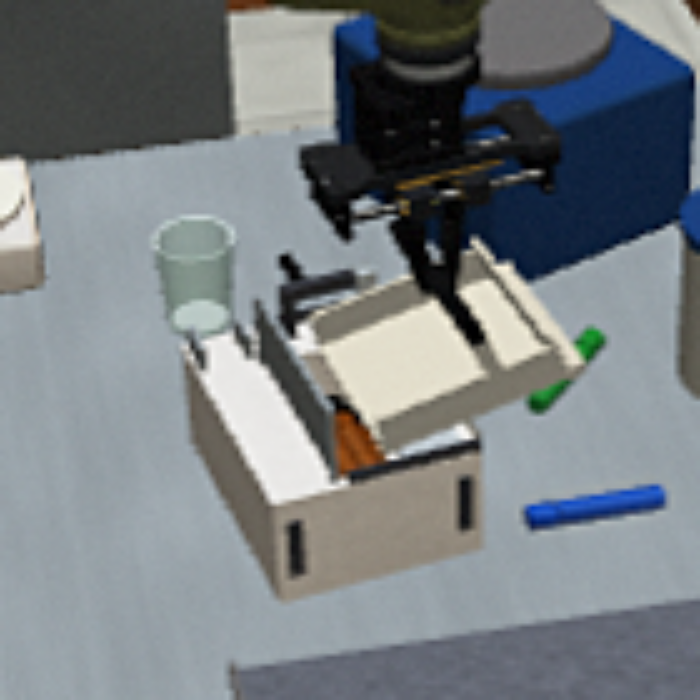

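>>> servo_tool:
  targets:
    - [0,0,0,0]
    - [0,0,0,0]
    - [0,0,0,0]
    - [0,0,0,0]
    - [0,0,0,0]

```text
time: 40.58
position: [567.7, 182.2, 199.6]
ee_rot: [-180.0, -0.2, 10.2]
contact_force: [5.7, 2.7, 0.3]
grip_width: 18.0
```

```bash
python3 -c "
from h import *
im,d=grab('side'); cv2.imwrite('pics/d8s.png',cv2.resize(im[155:215,225:305],(800,600),interpolation=cv2.INTER_CUBIC))
W=cloud('side',d); hsv=cv2.cvtColor(im,cv2.COLOR_BGR2HSV)
m=(hsv[...,0]<16)&(hsv[...,1]>120)&(hsv[...,2]>50); m[:160]=0;m[225:]=0; m[:,:240]=0;m[:,290:]=0
print(np.round(tobox(W[m]),0).astype(int)[::3].tolist())
im,d=grab('top'); cv2.imwrite('pics/d8t.png',cv2.resize(im[180:265,150:260],(770,595),interpolation=cv2.INTER_CUBIC))
"
```

```text
[[23, 39, 61], [19, 28, 65], [28, 18, 69], [22, 14, 69], [18, 14, 66], [34, 27, 52], [12, -1, 73], [27, 6, 64], [-20, -86, 137], [18, -8, 71], [36, 8, 55], [13, -11, 70], [24, -14, 69], [-18, -77, 121], [16, -11, 64], [26, -19, 67], [1, -33, 80], [16, -23, 68], [28, -23, 64], [0, -35, 77], [12, -33, 71], [28, -24, 60], [0, -35, 72], [13, -30, 65], [23, -35, 65], [-5, -49, 79], [7, -46, 73]]<string>:6: RuntimeWarning: invalid value encountered in cast
```

View pics/d8s.png

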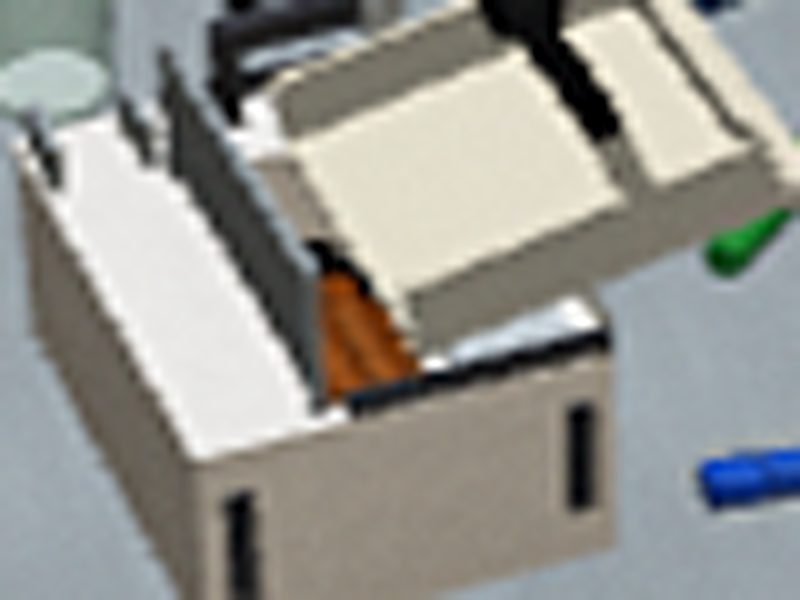

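View pics/d8t.png

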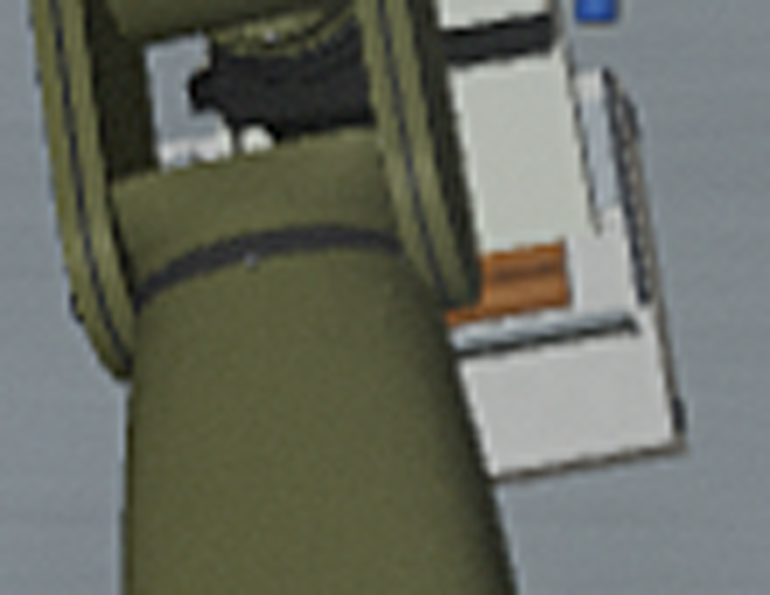

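```bash
python3 -c "
from h import *
im,d=grab('side'); W=cloud('side',d)
# floor region in full-res px: crop (155+r/10, 225+c/10)
P=tobox(W[155+13:155+24,225+37:225+58].reshape(-1,3)); P=P[np.isfinite(P[:,0])&(P[:,2]>80)]
A=np.c_[P[:,:2],np.ones(len(P))]
for _ in range(5):
    k,*_r=np.linalg.lstsq(A,P[:,2],rcond=None); r=P[:,2]-A@k; keep=abs(r)<8; A,P=A[keep],P[keep]
print(k,len(P),np.degrees(np.arctan(k[0]))+12)
print([(round(r['score'],2),tobox(r['centre'])) for r in pinpoint('tray_lip','side')[:2]])
for c in ('side','top'):
  print(c,[(round(r['score'],2),tobox(r['centre']).round()) for r in pinpoint('tube1',c)[:10]])
"
```

```text
[ 1.66680334e-01 -7.24473230e-02  1.01919586e+02] 203 21.46308414088093
[]
side [(0.63, array([-225., -420.,    9.])), (0.62, array([24., -0., 59.])), (0.62, array([239.,  85.,   8.])), (0.59, array([ -73., -694.,   10.])), (0.57, array([187., -92.,  11.])), (0.36, array([ 4.,  4., 65.])), (0.35, array([ 107., -572.,   -0.]))]
top [(0.76, array([186., -86.,   9.])), (0.67, array([-227., -421.,   11.])), (0.55, array([ -71., -689.,   14.])), (0.48, array([22.,  1., 59.])), (0.42, array([ 5.,  1., 65.]))]
```

>>> servo_tool:
  targets:
    - [0.004,0,0.001,0]
    - [0.008,0,0.002,0]
    - [0.012,0,0.003,0]
    - [0.016,0,0.005,0]
    - [0.02,0,0.006,0]

```text
time: 41.3
position: [585.5, 184.9, 190.5]
ee_rot: [180.0, 0.2, 10.2]
contact_force: [1.0, 0.4, -3.3]
grip_width: 15.6
```

>>> servo_tool:
  targets:
    - [0.004,0,0.001,0]
    - [0.008,0,0.002,0]
    - [0.012,0,0.003,0]
    - [0.016,0,0.003,0]
    - [0.02,0,0.003,0]

```text
time: 41.72
position: [605.4, 188.8, 188.1]
ee_rot: [180.0, 0.1, 10.2]
contact_force: [-0.2, -0.2, -3.9]
grip_width: 13.6
```

>>> servo_tool:
  targets:
    - [0.004,0,0,0]
    - [0.008,0,0,0]
    - [0.012,0,0,0]
    - [0.016,0,0,0]
    - [0.02,0,0,0]
  force: 30

```text
time: 42.13
position: [625.8, 192.5, 189.0]
ee_rot: [-180.0, -0.0, 10.2]
contact_force: [-0.1, 0.3, -3.1]
grip_width: 13.5
```

```bash
python3 -c "
from h import *
im,d=grab('side'); cv2.imwrite('pics/e1s.png',cv2.resize(im[100:240,190:330],(700,700)))
print('TCP box',tobox(ctrl.get_state()['position']))
"
```

```text
TCP box [148.83096371   0.75561033 189.09423768]
```

View pics/e1s.png

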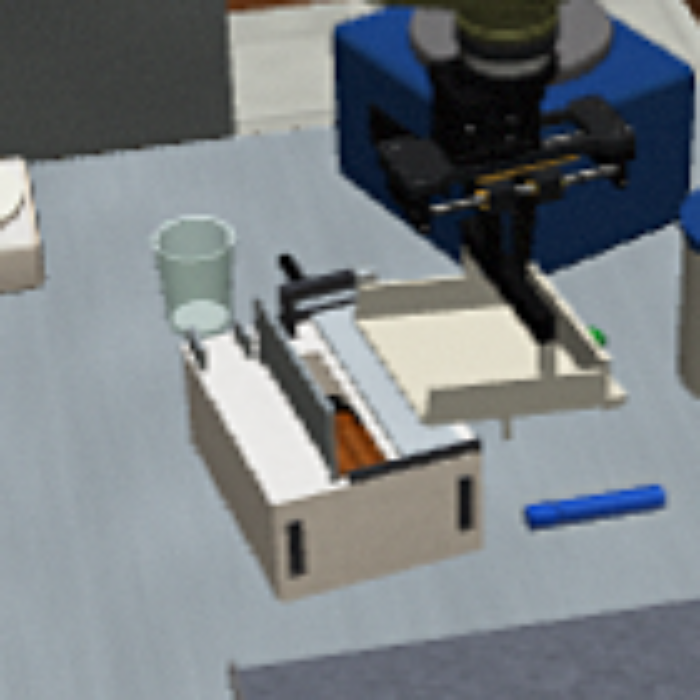

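```bash
python3 -c "
from h import *
for c in ('top','side'):
    im,d=grab(c); W=cloud(c,d)
    m=(im.max(2)<50)&(abs(W[...,0]-553)<170)&(abs(W[...,1]+316)<170)&(W[...,2]<12)
    n,L,st,ce=cv2.connectedComponentsWithStats(m.astype(np.uint8)); i=1+st[1:,4].argmax()
    P=W[L==i][:,:2].astype(np.float32); print(c,cv2.minAreaRect(P),P.mean(0),st[i])
for c in ('top','side'): print([(round(r['score'],2),np.round(r['centre'])) for r in pinpoint('tray_mat',c)])
"; python3 go.py 628 192 232 10
```

```text
top ((507.2900390625, -283.0091857910156), (140.36729431152344, 52.18069839477539), 62.965641021728516) [ 509.66736 -251.19275] [333 203  40  33 116]
side ((546.0420532226562, -310.63568115234375), (165.89108276367188, 147.64427185058594), 64.08454132080078) [ 544.8387  -315.03854] [ 275  268   54   43 1627]
[(0.57, array([ 547., -312.,   -0.])), (0.43, array([628., 194., 178.]))]
[(0.77, array([ 545., -309.,   -3.]))]
t 42.38 pos [625.3 192.4 188.9] yaw 10.2 grip 13.7
tool d: 0.0026 0.0009 -0.0431 turn 0.0027  rows 1.0 / 0.0
```

>>> servo_tool:
  targets:
    - [0,0,-0.015,0]
    - [0,0,-0.03,0]
    - [0,0.01,-0.04,0]
    - [-0.002,0.03,-0.043,-0.02]
    - [-0.005,0.055,-0.043,-0.06]

```text
time: 42.8
position: [631.8, 137.6, 236.5]
ee_rot: [180.0, -0.4, 15.9]
contact_force: [0.0, -1.2, -3.5]
grip_width: 14.0
```

```bash
python3 go.py 548 -313 232 59.5
```

```text
t 42.8 pos [631.8 137.6 236.5] yaw 15.9 grip 14.0
tool d: -0.2040 0.4105 0.0045 turn -0.4846  rows 11.0 / 6.1
```

>>> servo_tool:
  targets:
    - [-0.014,0.028,0,-0.04]
    - [-0.028,0.056,0,-0.08]
    - [-0.043,0.086,0,-0.12]
    - [-0.058,0.116,0,-0.16]
    - [-0.073,0.146,0,-0.2]

```text
time: 43.22
position: [599.4, -25.0, 234.5]
ee_rot: [179.9, -0.1, 33.8]
contact_force: [1.9, -1.0, -3.0]
grip_width: 14.0
```

```bash
python3 go.py 548 -313 232 59.5
```

```text
t 43.22 pos [599.4 -25.  234.5] yaw 33.8 grip 14.0
tool d: -0.2030 0.2106 0.0025 turn -0.2853  rows 7.0 / 3.6
```

>>> servo_tool:
  targets:
    - [-0.022,0.023,0,-0.04]
    - [-0.045,0.047,0,-0.08]
    - [-0.069,0.071,0,-0.12]
    - [-0.093,0.095,0,-0.16]
    - [-0.117,0.12,0,-0.2]

```text
time: 43.63
position: [568.1, -190.0, 234.5]
ee_rot: [179.8, -0.0, 51.8]
contact_force: [1.2, -0.1, -3.9]
grip_width: 13.9
```

```bash
python3 go.py 548 -313 232 59.5
```

```text
t 43.63 pos [ 568.1 -190.   234.5] yaw 51.8 grip 13.9
tool d: -0.1091 0.0603 0.0025 turn -0.0854  rows 3.0 / 1.1
```

>>> servo_tool:
  targets:
    - [-0.03,0.017,0,-0.03]
    - [-0.058,0.032,0,-0.06]
    - [-0.082,0.046,0,-0.085]
    - [-0.1,0.056,0,-0.085]
    - [-0.109,0.06,0,-0.085]

```text
time: 44.05
position: [547.2, -314.0, 234.3]
ee_rot: [179.8, 0.1, 59.1]
contact_force: [-0.9, 0.6, -3.5]
grip_width: 13.6
```

>>> servo_tool:
  targets:
    - [0,0,0,0]
    - [0,0,0,0]
    - [0,0,0.02,0]
    - [0,0,0.04,0]
    - [0,0,0.06,0]

```text
time: 44.47
position: [548.6, -308.8, 172.5]
ee_rot: [179.9, -0.0, 59.4]
contact_force: [0.1, -1.4, -4.1]
grip_width: 13.7
```

>>> servo_tool:
  targets:
    - [0,0,0.01,0]
    - [0,0,0.015,0]
    - [0,0,0.015,0]
    - [0,0,0.015,0]
    - [0,0,0.015,0]

```text
time: 44.88
position: [548.8, -310.6, 158.8]
ee_rot: [179.8, 0.0, 59.3]
contact_force: [0.1, -0.4, -3.5]
grip_width: 13.5
```

```bash
python3 go.py 548 -313 100 59.5; python3 -c "
from h import *
im,d=grab('side'); cv2.imwrite('pics/e2s.png',cv2.resize(im[170:330,220:380],(650,650)))"
```

```text
t 44.88 pos [ 548.8 -310.6  158.8] yaw 59.3 grip 13.5
tool d: -0.0025 0.0006 0.0588 turn -0.0021  rows 1.4 / 0.0
```

View pics/e2s.png

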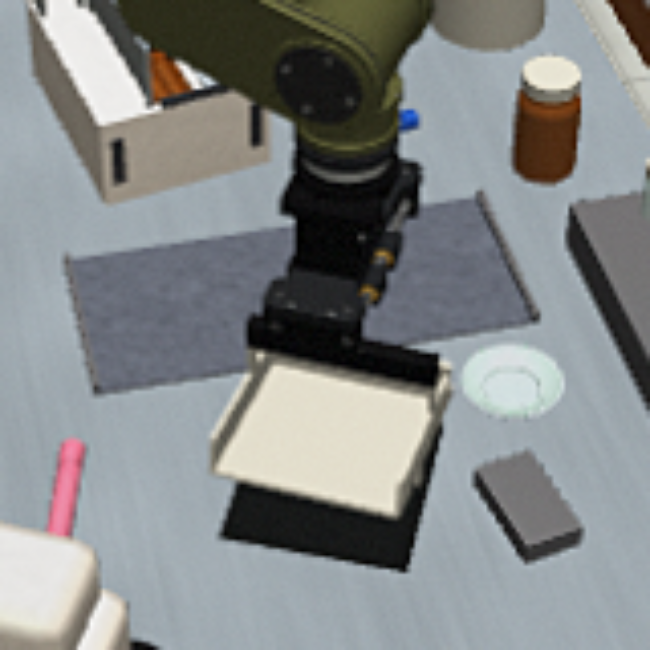

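>>> servo_tool:
  targets:
    - [-0.001,0,0.012,0]
    - [-0.002,0,0.025,0]
    - [-0.002,0,0.036,0]
    - [-0.002,0,0.044,0]
    - [-0.002,0,0.046,0]

```text
time: 45.35
position: [545.1, -310.9, 107.5]
ee_rot: [-179.7, -0.0, 59.3]
contact_force: [-2.3, 1.8, -1.2]
grip_width: 14.0
```

>>> servo_tool:
  targets:
    - [0,0,0.002,0]
    - [0,0,0.004,0]
    - [0,0,0.006,0]
    - [0,0,0.007,0]
    - [0,0,0.007,0]

```text
time: 45.77
position: [547.4, -311.8, 106.7]
ee_rot: [180.0, -0.0, 59.3]
contact_force: [-3.8, 4.7, 6.5]
grip_width: 13.9
```

```bash
python3 -c "
from h import *
im,d=grab('side'); cv2.imwrite('pics/e3s.png',cv2.resize(im[170:330,220:380],(650,650)))"
```

```text
(no output)
```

View pics/e3s.png

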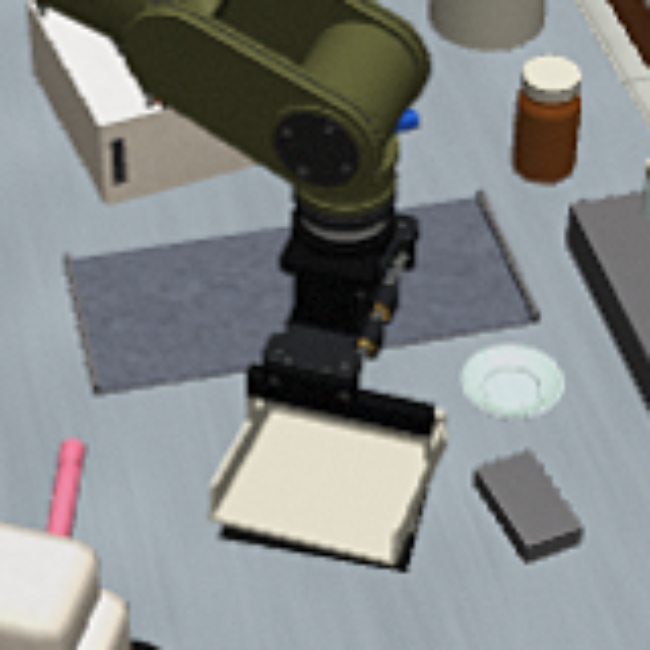

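Placed. Release and rise.

>>> servo_tool:
  targets:
    - [0,0,-0.001,0]
    - [0,0,-0.001,0]
    - [0,0,-0.001,0]
    - [0,0,-0.001,0]
    - [0,0,-0.001,0]
  claw: 0.05

```text
time: 46.23
position: [547.0, -312.3, 105.2]
ee_rot: [180.0, 0.0, 59.3]
contact_force: [-0.6, 0.0, 0.0]
grip_width: 41.6
```

>>> servo_tool:
  targets:
    - [0,0,-0.02,0]
    - [0,0,-0.05,0]
    - [0,0,-0.085,0]
    - [0,0,-0.11,0]
    - [0,0,-0.12,0]

```text
time: 46.65
position: [548.5, -313.3, 230.4]
ee_rot: [179.5, 0.0, 59.3]
contact_force: [0.1, -0.3, 1.2]
grip_width: 45.2
```

```bash
python3 go.py 474.5 301.5 225 10.1
```

```text
t 46.65 pos [ 548.5 -313.3  230.4] yaw 59.3 grip 45.2
tool d: 0.4908 -0.3777 0.0054 turn 0.5465  rows 14.9 / 6.9
```

>>> servo_tool:
  targets:
    - [0.03,-0.023,0,0.04]
    - [0.062,-0.048,0,0.1]
    - [0.095,-0.073,0,0.17]
    - [0.127,-0.098,0,0.24]
    - [0.16,-0.123,0,0.31]

```text
time: 47.07
position: [521.7, -110.1, 223.6]
ee_rot: [-179.9, 0.1, 31.0]
contact_force: [0.5, 0.5, 0.3]
grip_width: 45.2
```

```bash
python3 go.py 475.5 302 225 10.1
```

```text
t 47.07 pos [ 521.7 -110.1  223.6] yaw 31.0 grip 45.2
tool d: 0.1728 -0.3769 -0.0014 turn 0.2325  rows 9.9 / 2.9
```

>>> servo_tool:
  targets:
    - [0.017,-0.037,0,0.05]
    - [0.034,-0.075,0,0.1]
    - [0.051,-0.112,0,0.15]
    - [0.068,-0.15,0,0.2]
    - [0.085,-0.187,0,0.232]

```text
time: 47.48
position: [496.8, 94.1, 223.9]
ee_rot: [-180.0, 0.1, 10.3]
contact_force: [0.9, 0.5, -0.3]
grip_width: 45.0
```

```bash
python3 go.py 475.5 302 225 10.1
```

```text
t 47.48 pos [496.8  94.1 223.9] yaw 10.3 grip 45.0
tool d: 0.0162 -0.2084 -0.0011 turn 0.0022  rows 5.0 / 0.0
```

>>> servo_tool:
  targets:
    - [0.004,-0.04,0,0.002]
    - [0.007,-0.08,0,0.002]
    - [0.01,-0.12,0,0.002]
    - [0.013,-0.16,0,0.002]
    - [0.016,-0.2,0,0.002]

```text
time: 47.9
position: [476.1, 293.6, 223.7]
ee_rot: [180.0, 0.1, 10.3]
contact_force: [0.4, -0.1, -0.6]
grip_width: 44.9
```

>>> servo_tool:
  targets:
    - [0,-0.008,0,0]
    - [0,-0.01,0,0]
    - [0,-0.01,0.01,0]
    - [0,-0.01,0.03,0]
    - [0,-0.01,0.035,0]

```text
time: 48.32
position: [474.1, 299.2, 186.0]
ee_rot: [179.9, 0.3, 10.2]
contact_force: [-0.9, 0.5, -0.6]
grip_width: 45.1
```

>>> servo_tool:
  targets:
    - [0,0,0,0]
    - [0,0,0,0]
    - [0,0,0,0]
    - [0,0,0,0]
    - [0,0,0,0]

```text
time: 48.73
position: [476.0, 301.6, 191.1]
ee_rot: [-180.0, -0.1, 10.3]
contact_force: [0.1, -0.5, 0.8]
grip_width: 45.2
```

```bash
python3 go.py 475.5 302 141 10.1; python3 -c "
from h import *
im,d=grab('side'); cv2.imwrite('pics/f1s.png',cv2.resize(im[120:230,190:310],(720,660)))
im,d=grab('top'); cv2.imwrite('pics/f1t.png',im)
W=cloud('top',d); m=(W[...,2]>95)&(W[...,2]<112)&(abs(W[...,0]-548)<120)&(abs(W[...,1]+313)<120); print(cv2.minAreaRect(W[m][:,:2].astype(np.float32)))
print([(round(r['score'],2),np.round(r['centre'])) for r in pinpoint('latch_pin','side')])
print([(round(r['score'],2),np.round(r['centre'])) for r in pinpoint('tray','side')])"
```

```text
t 48.73 pos [476.  301.6 191.1] yaw 10.3 grip 45.2
tool d: -0.0004 -0.0004 0.0501 turn 0.0023  rows 1.2 / 0.0
((548.2450561523438, -310.55023193359375), (14.451976776123047, 148.71725463867188), 59.20389938354492)
[(0.6, array([478., 294., 140.]))]
[(0.55, array([ 552., -308.,    3.])), (0.33, array([475., 294., 140.]))]
```

View pics/f1s.png

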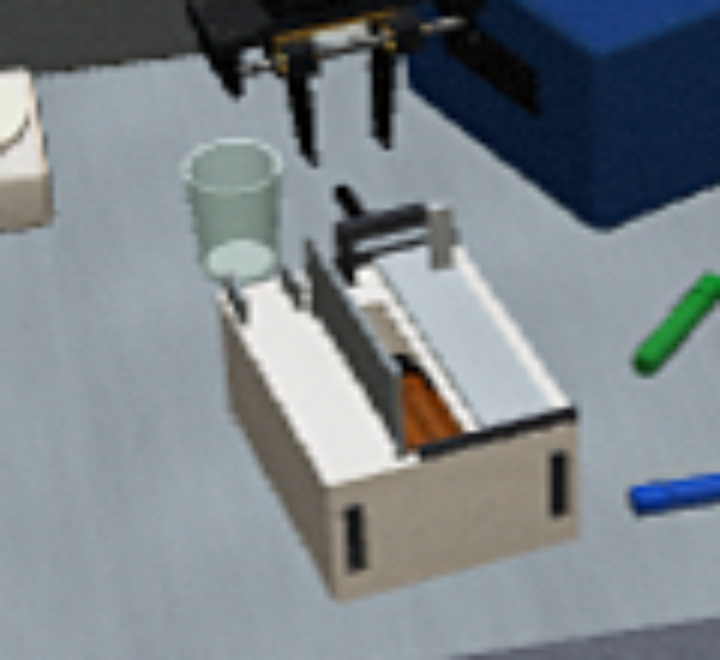

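Tray at (548,-311), level; the pin is between the fingers. Descend and grip.

>>> servo_tool:
  targets:
    - [0,0,0.015,0.002]
    - [0,0,0.03,0.002]
    - [0,0,0.042,0.002]
    - [0,0,0.05,0.002]
    - [0,0,0.05,0.002]
  force: 15

```text
time: 49.35
position: [474.0, 301.1, 137.4]
ee_rot: [179.9, 0.2, 10.2]
contact_force: [0.3, -0.3, -0.3]
grip_width: 44.9
```

>>> servo_tool:
  targets:
    - [0,0,0,0]
    - [0,0,0,0]
    - [0,0,0,0]
    - [0,0,0,0]
    - [0,0,0,0]
  claw: 1

```text
time: 49.77
position: [475.7, 301.9, 140.7]
ee_rot: [-180.0, -0.1, 10.2]
contact_force: [-0.0, 0.0, 0.0]
grip_width: 17.2
```

>>> servo_tool:
  targets:
    - [0,0,0,0]
    - [0,0,0,0]
    - [0,0,-0.004,0]
    - [0,0,-0.008,0]
    - [0.001,0,-0.012,0]

```text
time: 50.18
position: [475.6, 301.7, 151.7]
ee_rot: [180.0, 0.1, 10.1]
contact_force: [-2.2, 1.3, -2.4]
grip_width: 11.5
```

>>> servo_tool:
  targets:
    - [0.001,0,-0.004,0]
    - [0.003,0,-0.008,0]
    - [0.004,0,-0.011,0]
    - [0.005,0,-0.013,0]
    - [0.005,0,-0.013,0]

```text
time: 50.6
position: [481.7, 302.9, 165.7]
ee_rot: [-180.0, -0.1, 10.2]
contact_force: [-1.2, 0.6, 0.3]
grip_width: 11.4
```

```bash
python3 go.py 475.5 302 141 10.1; python3 -c "
from h import *
im,d=grab('side'); cv2.imwrite('pics/f2s.png',cv2.resize(im[120:230,190:310],(720,660)))"
```

```text
t 50.6 pos [481.7 302.9 165.7] yaw 10.2 grip 11.4
tool d: -0.0062 -0.0002 0.0247 turn 0.0006  rows 0.6 / 0.0
```

View pics/f2s.png

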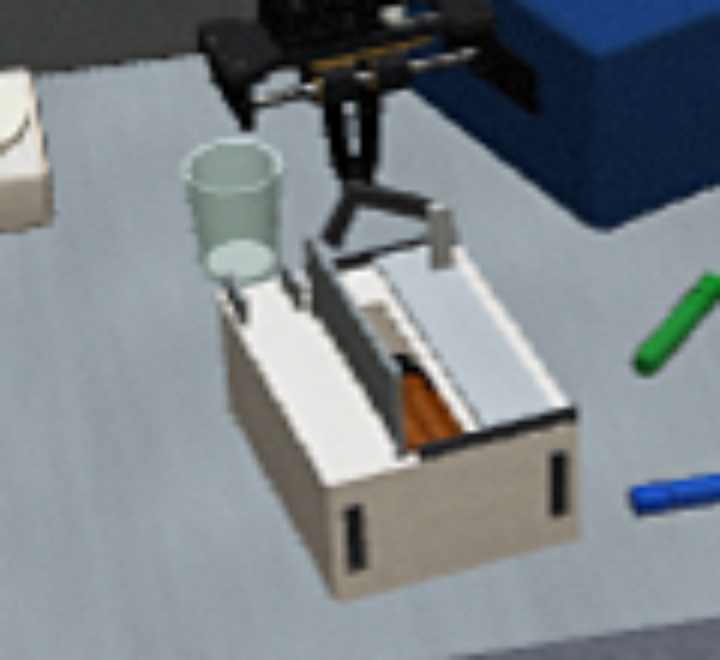

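>>> servo_tool:
  targets:
    - [-0.008,0,0,0]
    - [-0.018,0,0,0]
    - [-0.028,0,0,0]
    - [-0.038,0,0,0]
    - [-0.046,0,0,0]

```text
time: 51.07
position: [434.8, 294.6, 165.2]
ee_rot: [-180.0, -0.0, 10.2]
contact_force: [2.1, 1.5, -1.9]
grip_width: 11.8
```

>>> servo_tool:
  targets:
    - [-0.002,0,0,0]
    - [-0.004,0,0,0]
    - [-0.006,0,0,0]
    - [-0.007,0,0,0]
    - [-0.007,0,0,0]

```text
time: 51.48
position: [431.9, 294.0, 165.3]
ee_rot: [-180.0, -0.5, 10.2]
contact_force: [10.9, 4.4, -7.3]
grip_width: 11.5
```

```bash
python3 go.py 427.9 293.5 141 10.1; python3 -c "
from h import *
im,d=grab('side'); cv2.imwrite('pics/f3s.png',cv2.resize(im[120:230,190:310],(720,660)))"
```

```text
t 51.48 pos [431.9 294.  165.3] yaw 10.2 grip 11.5
tool d: -0.0040 -0.0002 0.0243 turn 0.0006  rows 0.6 / 0.0
```

View pics/f3s.png

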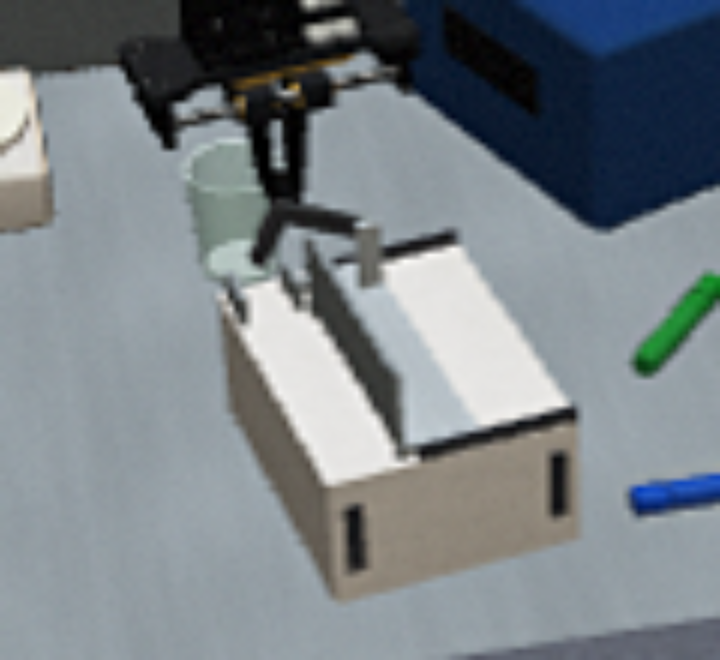

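>>> servo_tool:
  targets:
    - [-0.002,0,0.006,0]
    - [-0.003,0,0.013,0]
    - [-0.004,0,0.019,0]
    - [-0.004,0,0.023,0]
    - [-0.004,0,0.0245,0]

```text
time: 51.95
position: [427.3, 293.5, 144.6]
ee_rot: [-180.0, -0.3, 10.2]
contact_force: [-0.6, -0.9, 19.2]
grip_width: 11.4
```

>>> servo_tool:
  targets:
    - [0,0,0,0]
    - [0,0,0,0]
    - [0,0,0,0]
    - [0,0,0,0]
    - [0,0,-0.01,0]
  claw: 0.15

```text
time: 52.37
position: [423.1, 291.5, 147.6]
ee_rot: [179.9, 0.4, 10.2]
contact_force: [-0.0, -0.1, -0.2]
grip_width: 37.9
```

>>> servo_tool:
  targets:
    - [0,0,-0.02,0]
    - [0,0,-0.05,0]
    - [0,0,-0.09,0]
    - [0,0,-0.12,0]
    - [0,0,-0.12,0]

```text
time: 52.78
position: [427.8, 294.2, 279.4]
ee_rot: [-179.8, -0.7, 10.2]
contact_force: [0.3, -0.4, 1.2]
grip_width: 40.6
```

>>> servo_tool:
  targets:
    - [0.03,0.03,0,0]
    - [0.06,0.06,0,0]
    - [0.09,0.09,0,0]
    - [0.12,0.12,0,0]
    - [0.12,0.12,0,0]

```text
time: 53.2
position: [568.0, 191.8, 269.6]
ee_rot: [179.9, 0.0, 9.9]
contact_force: [-1.4, -0.1, -1.0]
grip_width: 40.3
```

```bash
python3 -c "
from h import *
im,d=grab('side','f4full'); cv2.imwrite('pics/f4s.png',cv2.resize(im[120:230,190:310],(720,660)))
im,d=grab('top','f4t')
print(ctrl.get_state()['time'],ctrl.get_state()['contact_force'])
for n in ['latch_pin','keeper','tray','tray_mat','dish','slidebox','beaker']:
  for c in ('top','side'): print(n,c,[(round(r['score'],2),np.round(r['centre']).tolist()) for r in pinpoint(n,c)[:2]])
"
```

```text
53.3 [ 0.22502129 -0.01628132  0.56427026]
latch_pin top []
latch_pin side [(0.44, [426.0, 285.0, 141.0])]
keeper top []
keeper side [(0.61, [428.0, 264.0, 119.0])]
tray top [(0.51, [478.0, 165.0, 96.0])]
tray side [(0.92, [547.0, -307.0, 4.0])]
tray_mat top []
tray_mat side []
dish top [(0.87, [713.0, -247.0, 1.0])]
dish side [(0.85, [712.0, -248.0, -1.0])]
slidebox top [(0.7, [679.0, -378.0, 2.0]), (0.64, [549.0, -306.0, -0.0])]
slidebox side [(0.94, [683.0, -379.0, -0.0])]
beaker top [(0.69, [416.0, 448.0, 1.0])]
beaker side [(0.58, [413.0, 451.0, 1.0])]
```

View pics/f4s.png

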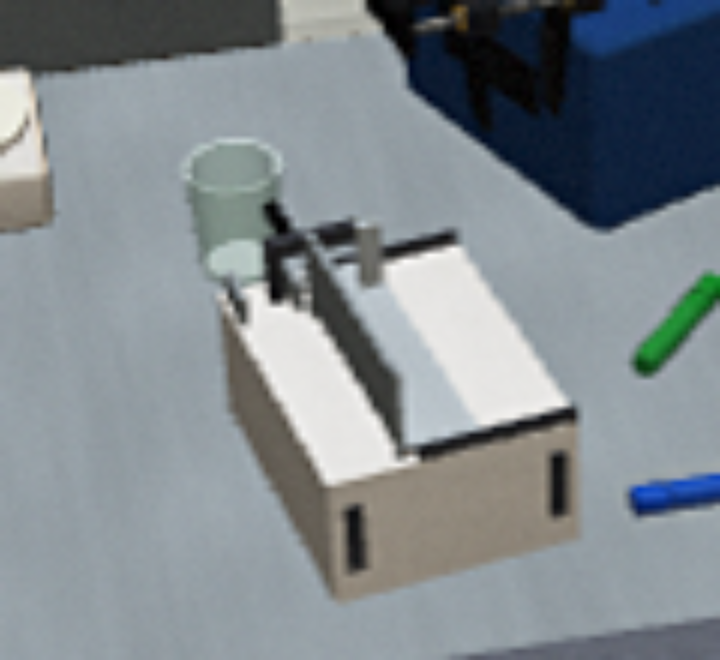

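View pics/f4full.png

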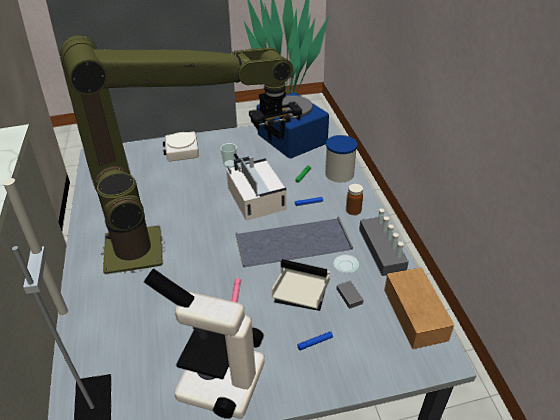

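```bash
python3 -c "
from h import *
a=cv2.imread('pics/side0.png'); b=cv2.imread('pics/f4full.png')
A=a[145:195,222:290];B=b[145:195,222:290]
d=cv2.absdiff(A,B).max(2); print(d.mean(), (d>40).sum())
cv2.imwrite('pics/cmp.png',cv2.resize(np.hstack([A,B,cv2.cvtColor(cv2.convertScaleAbs(d,alpha=2),cv2.COLOR_GRAY2BGR)]),None,fx=3.9,fy=6,interpolation=cv2.INTER_CUBIC))
"
```

```text
4.738529411764706 3
```

View pics/cmp.png

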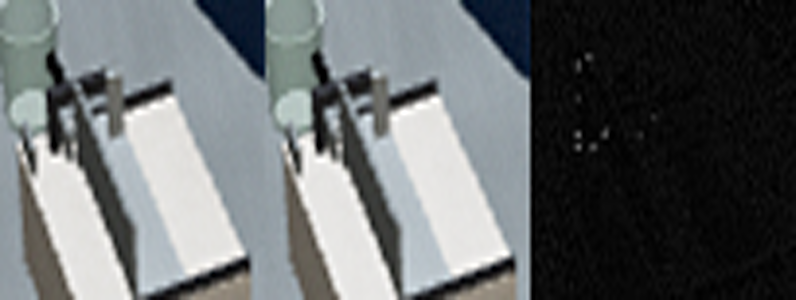

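```bash
python3 -c "
from h import *
a=cv2.cvtColor(cv2.imread('pics/side0.png'),cv2.COLOR_BGR2GRAY).astype(np.float32); im,_=grab('side'); b=cv2.cvtColor(im,cv2.COLOR_BGR2GRAY).astype(np.float32)
for n,(r0,r1,c0,c1) in dict(latchend=(150,175,230,248),lug=(155,170,246,258),boxref=(195,215,240,290)).items():
    w=cv2.createHanningWindow((c1-c0,r1-r0),cv2.CV_32F); print(n,cv2.phaseCorrelate(a[r0:r1,c0:c1],b[r0:r1,c0:c1],w))
p=project('side',[[427.5,284,140],[427.5,284,143],[425,284,140]]); print(p)
"
```

```text
latchend ((-0.17315576233125718, 0.5995697145402374), 1.042585062980652)
lug ((-0.07892540035280504, 0.4863857975991337), 1.0105748540825314)
boxref ((-0.11313625536900318, -0.011140241850133847), 0.998520275592804)
[[235.52748247 157.03090891]
 [235.4766422  156.39070937]
 [234.89355494 157.1171113 ]]
```

```bash
python3 -c "
from h import *
print(workorder.sign_off(), ctrl.get_state()['time'])"
```

```text
the job is handed in; nothing more can be done
the job is handed in; nothing more can be done
```

The job is done and handed in at about 53 s of the 200 s allowed; `sign_off` reports no verdict.

**What I did**
- I laid all five brown tubes side by side in the tray.
- I lifted the latch by its pin and slid the shutter open until it stopped.
- I carried the tray to the box and turned it in line with the slot. The moves allow no tilt of the tool, so I caught the tray's front legs on the box's edge and pushed the handle forward, letting it pivot in a light grip.
- With the tray empty, I set it back on its mat, slid the shutter shut until it stopped, and lowered the latch.

**Last checks**
- **Tilt while pouring:** a plane fitted to the tray floor gave about 21° and the handle's travel about 23–25°; the rule needs 17°. The networks did not find the tray lip at that moment, so I took its distance to the slot from the geometry only.
- **Tubes:** one picture caught them rolling out over the lip. Afterwards the tray and bench mat were empty. The networks saw only two tubes in the box, 59 and 65 mm up; I could not count all five, but none shows anywhere else.
- **Tray:** it stands level at about (548, −311), within 5 mm of the mat's centre.
- **Shutter and latch:** the side picture matches the starting one to about half a pixel (1–2 mm). As the latch went down, the wrist read 19 N at the stop.
- **Dish, slide box and beaker:** all within 5 mm of where they were first measured.
- **Robot:** clear of everything at hand-in.

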